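# Blank off the spare water outlet with a worm-drive clamp

## Robot

A 7-joint arm with a two-finger parallel gripper is mounted at the origin on the work surface. World frame = base frame: x ahead of the robot, y to its left, z up, the work surface at z = 0. Lengths are in m, angles in rad, forces in N, time in s.
With the tool pointing down it reaches from about 0.4 to 0.875 m from the base axis. Payload 19.3 kg.
Tool frame: the origin (TCP) lies midway between the tips of the shut fingers; the grasp point (between the pads) lies 19 mm behind it; x points along the fingers, y is the direction in which the jaws open and shut, and the axes are right-handed (so a half turn about x gives the same grasp; the last joint's range is limited). The gripper opens to 85 mm and grips with 20 to 120 N. Pads are 22 mm wide; open, the fingers measure 114 mm over their backs; the gripper's body (76 mm by 85 mm) begins 54 mm behind the grasp point. The pads swing forward as they close: fully open they stand 13 mm farther back than shut.
Start: joints at [-1.35, 0.521, -0.036, 1.599, 0.021, 1.021, -0.113], TCP at [0.179, 0.599, 0.194] pointing down, gripper open.
Joint ranges: [-2.91, 2.91], [-0.3, 2.13], [-1.5, 1.42], [0.17, 2.43], [-1.26, 4.41], [0.16, 1.93], [-2.52, 2.52]. Speed limits (rad/s): [1.89, 1.89, 2.39, 2.39, 3.01, 3.01, 3.01].

## Interface

Orientations are given as [roll, pitch, yaw] about the fixed x, y, z axes, in that order (R = Rz(yaw) Ry(pitch) Rx(roll)).
In Python, from workcell import telemetry, vision, workorder gives the robot as it stands. The module is installed in compiled form; this text tells all that it offers.
- The arm moves only by the tool play_rows, never from a script. Its argument "deltas" is a list of rows, each a list of 7 numbers: the shift along the world's x, y, z in mm, then the turn, a rotation vector about the world's x, y, z in degrees, then the finger opening in mm, from 0 to 85.4. In form: [[x, y, z, wx, wy, wz, jaw], ...]. A call has 1 to 8 rows; each row shifts and turns the commanded pose from where the row before left it; what a row does not reach is not made up. A row lasts 1/8 s, in which the tool goes at most 62.5 mm and 10.7 degrees, less where a joint would pass 70% of its speed; a pose out of reach is approached as far as the arm can. A call with a gripper value outside its range is refused whole. The fingers move at their own pace and stop on an object; "grip_force" is the grip in N (left out, the last holds). Time passes only in rows, so rows that do not move let the fingers close. It gives the time, the measured TCP pose, the force and the opening at its end, in the units of the state.
- telemetry.observe(): the state, without advancing time (a new reading comes with each control period).
- vision.grab_frame(name): name is "scene" or "top" or "wrist"; returns the picture (420x560x3 uint8, red, green, blue); there is no depth.
- vision.camera_info(name): a dict with "mtx" (3x3 intrinsics, pixels), "rvec" (rotation vector, rad) and "tvec" (3), from world to camera coordinates, as OpenCV has them. Camera axes: x right, y down, z forward; pixel columns grow to the right and rows downward; lengths in m; the calibration is good to about 2 mm. A picture is of the moment at which its call begins: read the wrist's pose just before it. camera_info takes no time and is no camera call; for the wrist camera it gives the pose at the moment of the call.
- workorder.job_done(): hands the job in, once; it reports no verdict.
The state is a dict: "clock": time; "qpos": joint angles; "qd": joint speeds; "joint_efforts": joint torques, N m; "position": TCP position; "tool_rot": TCP orientation; "force": force on the tool from outside, world axes, zero at the start; "moment": the same for the moment, N m; "grip_width": finger opening in m.
Only numpy, scipy, OpenCV 4.12 (cv2) and the standard library are available. Lean on these libraries where they do the work, as an engineer would, in place of code of your own. Each camera call takes 0.05 s, during which the arm holds its last target. There are 200 camera calls.

## Task

The spare barbed outlet of the cupping table's water manifold must be closed before the water is turned on. Slide the worm-drive blanking clamp over the barbed stub, pressing it gently home until its mouth meets the collar, then turn its key clockwise until the band is snug on the stub from both sides, without overtightening, and let go. Leave the mug, glass and pitcher where they are.

Things in the scene. Friction and masses are not known exactly. Their poses are not given: they have to be found in the camera images.
- clamp: Loose blanking clamp, about 0.2 kg: black plastic cap, 42 mm across, 33 mm long, steel band round its front half, steel worm housing at its side. Origin on the cap's axis, 15 mm behind the mouth, 21 mm above the flat underside. x: along the axis out of the mouth; y: to the side away from the housing; z up. Starts standing on the table, mouth away from the robot, yaw within 0.5 rad.
- mouth (a point): Centre of the clamp's open mouth; axes as clamp. The bore is 33 mm high between two fixed ribs, 36 mm wide at the rear and 39 to 31.5 mm wide between the jaws in front, depending on their liners and the screw's start. Its closed end lies 30 mm inside the mouth, deeper than the stub is long.
- housing (a point): Grip point on the worm housing, a block 20 mm (x) by 16 (y) by 37.5 tall, underside level with the cap's. Centred 38 mm to -y and 4 mm to -x of clamp's origin; this point is 4 mm above the cap's axis and 12.5 mm below the block's top. Grip it across x: the cap is close on the y side. The key above fits between the fingers. Axes as clamp.
- key_grip (a point): Centre of the thumb key's blade: 16 mm long (x), 7 thick (y), 22 tall, from 10 to 32 mm above the housing's top on a thin shaft; 37.5 mm above the cap's axis. Axes turn with the key. It turns about the upright screw; clockwise from above tightens, friction up to 0.1 N m. It starts 0 to 0.2 rad past fully open (at fully open its x is the clamp's x).
- jaw_left: Steel half-band on the clamp's +y side, 11 mm wide, frame as the clamp's when fully open; moves in 3.5 mm per rad of the key. Its hard liner differs by 3 mm between starts and is not measured: the jaws meet the stub 0.9 to 1.7 rad from fully open, then the key's torque climbs to about 0.13 N m at 20 N per jaw, 0.2 at 33 N. Over 6 N is snug, 35 N overtight; let go, it holds about 14 N.
- jaw_right: The same jaw on the housing side (-y), sliding towards +y at the same rate.
- stub: Brass barbed stub, fixed, level, axis 54 mm above the table. Origin at the centre of the collar's face; it runs 27 mm along its own -x, roughly towards the robot (yaw within 0.35 rad): a groove 27 mm in diameter and 15 mm long where the jaws grip, then two barbs 30 mm in diameter 15 and 20 mm out, the last tapering to a 20 mm nose.
- collar_face (a point): Centre of the collar's face, against which the clamp's mouth comes home; axes as stub (x into the manifold).
- collar: Brass collar at the stub's root, 36 mm in diameter, 6 mm thick, origin at its face, x into the manifold. Behind it a 24 mm neck runs 59 mm to the manifold block. Over 25 N of push from the clamp is too much.
- manifold: Fixed manifold, origin on the table under the collar's face, axes as the stub's. A plinth 30 mm high lies under it all, x -75 to 140 mm, y -60 to 50; the steel block is at x 65 to 135, 72 mm high, with two valve handles to 89 mm. The plinth is 3 mm below a clamp centred on the stub and stops a released clamp from rolling round.
- mug: White mug, 82 mm wide, 95 mm high, a bystander; origin at the centre of its underside.
- glass: Cupping glass, 78 mm wide, 80 mm high, a bystander; origin at the centre of its underside.
- pitcher: Steel pitcher, 84 mm wide, 105 mm high, a bystander; origin at the centre of its underside.
There are look-alikes about, which are no part of the job. Of the things that look like the clamp, the middle-sized one is meant. Leave any blue look-alike of the manifold alone.

How it is judged:
By the outcome, as a careful person would: the job done as asked, in the order asked, and still so for the second after the job is handed in, with the robot touching nothing.
It also fails if it takes over 72 s, if anything falls off the work surface, if the arm or the gripper's body presses on something with over 40 N, if the wrist force passes 120 N, or if a joint passes its speed limit or range.

## Working session

There is one attempt and no reset: what is moved stays moved. The work goes in short steps, Python scripts to look and compute and a tool call to move; the robot and the scene stay as the last step left them, time stands still between calls to the robot, and variables do not carry over. Pictures are saved under pics/ and viewed, about 8 in all and at most 12, crops included, and the job is handed in when it is done.

Besides the shell and the picture viewer there is one more tool, called by a JSON object that holds its "name" and its "arguments", one argument or row to a line. play_rows: Moves the arm, as the interface text tells. Its arguments: {"type":"object","properties":{"deltas":{"type":"array","items":{"type":"array","items":{"type":"number"}}},"grip_force":{"type":"number"}},"required":["deltas"]}

```bash
mkdir -p pics; python3 - <<'E'
from workcell import telemetry, vision
import cv2,numpy as np
s=telemetry.observe();print(s)
for n in("scene","top"):
    im=vision.grab_frame(n);cv2.imwrite(f"pics/{n}0.png",im[:,:,::-1])
    c=vision.camera_info(n);R=cv2.Rodrigues(np.array(c['rvec']))[0];print(n,c['mtx'],-R.T@np.array(c['tvec']).ravel(),R)
E
```

```text
{'clock': 0.0, 'qpos': array([-1.35019751,  0.52204019, -0.03632733,  1.60001895,  0.02124234,
        1.02109644, -0.11282078]), 'qd': array([-0.00186787,  0.00011301, -0.00086078, -0.001324  , -0.00082806,
        0.0003969 ,  0.00174248]), 'joint_efforts': array([-1.08908305e-03, -9.27113986e+01,  1.97943918e+00, -3.69945252e+01,
        1.78840093e-02,  8.01355432e-03,  1.96001167e-05]), 'position': array([0.17913861, 0.59837027, 0.19360554]), 'tool_rot': array([-1.4682717 ,  1.56961933, -1.759079  ]), 'force': array([-0.56293999,  0.08173901,  0.18812225]), 'moment': array([-0.05431021, -0.04682257, -0.01037457]), 'grip_width': 0.08545668980752563}
scene [[457.11385137   0.         279.91301608]
 [  0.         457.11385137 205.41944918]
 [  0.           0.           1.        ]] [1.17703952 0.46217344 0.80583715] [[-0.58678235  0.8097384   0.00319294]
 [ 0.56265067  0.41055796 -0.71754191]
 [-0.58233213 -0.41924442 -0.69650801]]
top [[522.72189764   0.         276.3712254 ]
 [  0.         522.72189764 212.50675473]
 [  0.           0.           1.        ]] [0.39878936 0.01560833 1.31636406] [[ 0.00461945 -0.99986545  0.01573967]
 [-0.99346496 -0.0063838  -0.11395889]
 [ 0.11404404 -0.01511038 -0.99336078]]
```

View pics/top0.png

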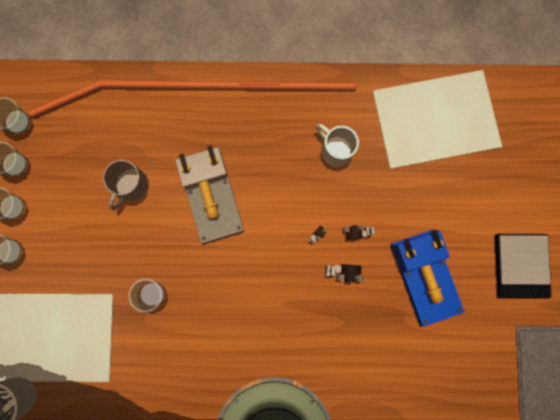

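View pics/scene0.png

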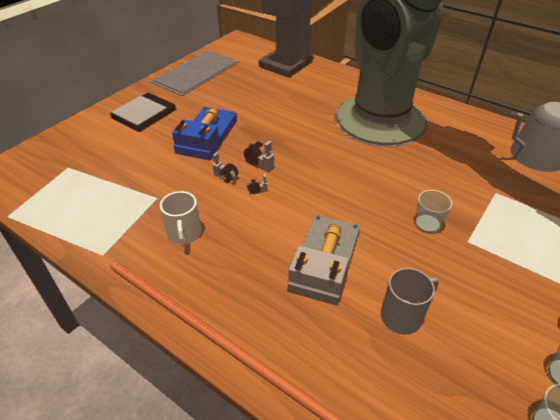

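Candidates for the clamp in the top view are small (317,235), middle (358,232) and large (344,272). The steel manifold is at (210,195), and the blue one at (428,275) is the look-alike. I'll enlarge them side by side.

```bash
cat > h.py <<'E'
import cv2,numpy as np
from workcell import telemetry, vision
def cam(n):
    c=vision.camera_info(n);R=cv2.Rodrigues(np.array(c['rvec']))[0];return np.array(c['mtx']),R,np.array(c['tvec']).ravel()
def ray(C,uv):
    K,R,t=C;d=R.T@np.linalg.inv(K)@np.array([uv[0],uv[1],1.]);return -R.T@t,d
def onz(C,uv,z):
    o,d=ray(C,uv);return o+d*(z-o[2])/d[2]
def proj(C,p):
    K,R,t=C;q=K@(R@np.array(p)+t);return q[:2]/q[2]
E
python3 - <<'E'
import cv2,numpy as np
t=cv2.imread('pics/top0.png');s=cv2.imread('pics/scene0.png')
a=cv2.resize(t[215:290,300:400],(400,300),interpolation=cv2.INTER_CUBIC)   #4x
b=cv2.resize(s[135:200,200:287],(400,300),interpolation=cv2.INTER_CUBIC)
c=cv2.resize(t[145:245,170:270],(400,300)) if 0 else cv2.resize(t[145:245,170:250],(240,300),interpolation=cv2.INTER_CUBIC)
d=cv2.resize(s[210:305,280:365],(268,300),interpolation=cv2.INTER_CUBIC)
out=np.zeros((600,800,3),np.uint8);out[:300,:400]=a;out[:300,400:]=b;out[300:,:240]=c;out[300:,400:668]=d
cv2.imwrite('pics/crop.png',out)
E
```

```text
(no output)
```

View pics/crop.png

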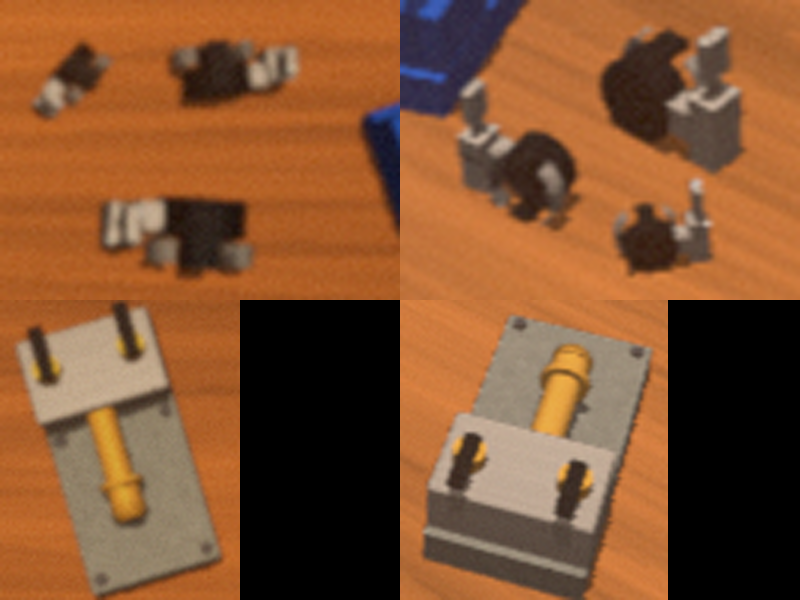

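The crop shows three black caps. The one at top (358,232), seen at scene (227,170), is the middle-sized one. It has its housing on the right (-y) and its bands and mouth facing +x, so it is the clamp. The steel manifold with the brass stub is at top (210,195). Next I measure coarse poses.

```bash
python3 - <<'E'
from h import *
from scipy.spatial.transform import Rotation as Ro
C=cam('top')
pl=lambda u,v:(u/3+170,(v-300)/3+145)
for n,p,z in[("NL",(97,595),.03),("NR",(220,558),.03),("b1",(18,342),.072),("b2",(150,308),.072),("b3",(168,388),.072),("b4",(40,425),.072)]:
    print(n,onz(C,pl(*p),z).round(4))
nl,nr=[onz(C,pl(*p),.03) for p in((97,595),(220,558))]
b=[onz(C,pl(*p),.072) for p in((18,342),(150,308),(168,388),(40,425))]
y=(nl-nr)+(b[0]-b[1])+(b[3]-b[2]);yaw=np.arctan2(-y[0],y[1]);print('yaw y-edges',yaw)
d=(b[0]+b[1])/2-(nl+nr)/2
X=np.array([np.cos(yaw),np.sin(yaw),0]);Y=np.array([-X[1],X[0],0])
for P,x,yy in[((nl+nr)/2,-.075,-.005),((b[0]+b[1])/2,.135,-.005),((b[2]+b[3])/2,.065,-.005)]: print('collar est',(P-x*X-yy*Y).round(4))
t=cv2.imread('pics/top0.png')
hsv=cv2.cvtColor(t,cv2.COLOR_BGR2HSV)
# clamp crop: gray (low sat, bright) and black
r=(slice(218,250),slice(338,380))
sat=hsv[...,1][r];v=hsv[...,2][r]
blk=(v<75);g=(sat<70)&(v>110)
for n,m,z in(('black',blk,.035),('gray',g,.045)):
    ys,xs=np.nonzero(m);print(n,len(xs),xs.mean()+338,ys.mean()+218,onz(C,(xs.mean()+338,ys.mean()+218),z).round(4))
print(onz(C,(300+183/4,215+60/4),.021),onz(C,(300+290/4,215+65/4),.058))
s=telemetry.observe();print(Ro.from_euler('xyz',s['tool_rot']).as_matrix().round(3))
K,R,tt=cam('wrist');print('wrist cam',(-R.T@tt).round(3),R.round(3),K.round(0))
E
```

```text
NL [0.4691 0.1775 0.03  ]
NR [0.5001 0.0773 0.03  ]
b1 [0.6703 0.24   0.072 ]
b2 [0.6992 0.1342 0.072 ]
b3 [0.6336 0.1187 0.072 ]
b4 [0.6027 0.2206 0.072 ]
yaw y-edges 0.28643250773970186
collar est [0.5551 0.1534 0.03  ]
collar est [0.5538 0.1537 0.072 ]
collar est [0.5544 0.1561 0.072 ]
black 169 353.61538461538464 233.4023668639053 [ 0.4953 -0.1943  0.035 ]
gray 8 367.75 232.5 [ 0.497  -0.2274  0.045 ]
[ 0.50476601 -0.17709423  0.021     ] [ 0.49908735 -0.2364497   0.058     ]
[[-0.     0.287  0.958]
 [-0.001  0.958 -0.287]
 [-1.    -0.001  0.   ]]
wrist cam [0.101 0.622 0.374] [[ 0.287  0.958 -0.   ]
 [ 0.909 -0.272  0.317]
 [ 0.304 -0.091 -0.948]] [[341.   0. 279.]
 [  0. 341. 206.]
 [  0.   0.   1.]]
```

{"name": "play_rows", "arguments": {
  "deltas": [
    [35, -45, 0, 0, 0, -6, 85],
    [35, -45, 0, 0, 0, -6, 85],
    [35, -45, 0, 0, 0, -6, 85],
    [35, -45, 0, 0, 0, -6, 85],
    [35, -45, 0, 0, 0, -6, 85],
    [35, -45, 0, 0, 0, -6, 85],
    [35, -45, 0, 0, 0, -6, 85],
    [35, -45, 0, 0, 0, -6, 85]
  ],
  "grip_force": 30
}}

```text
clock: 1.1
position: [0.46, 0.2372, 0.1942]
tool_rot: [-2.903, 1.571, 2.249]
force: [0.2, 0.8, 0.0]
grip_width: 0.0853
```

{"name": "play_rows", "arguments": {
  "deltas": [
    [35, -45, 0, 0, 0, -6, 85],
    [35, -45, 0, 0, 0, -3, 85],
    [0, 0, 0, 0, 0, 0, 85],
    [0, 0, 0, 0, 0, 0, 85]
  ]
}}

```text
clock: 1.6
position: [0.5288, 0.149, 0.1938]
tool_rot: [-1.886, 1.57, 3.111]
force: [0.7, 0.1, -0.4]
grip_width: 0.0847
```

```bash
python3 - <<'E'
from h import *
s=telemetry.observe();print(s['clock'],s['position'],s['tool_rot'],abs(s['qd']).max())
C=cam('wrist');im=vision.grab_frame('wrist');cv2.imwrite('pics/w1.png',im[:,:,::-1]);np.savez('w1.npz',K=C[0],R=C[1],t=C[2])
E
```

```text
1.6 [0.52880849 0.14904164 0.19384981] [-1.88628408  1.56996385  3.11144592] 0.023161240704928275
```

View pics/w1.png

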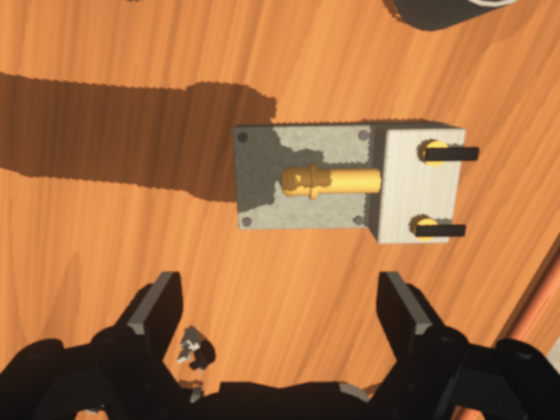

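The wrist view shows the stub's nose at (282,181), the collar at (311–318,165–199) and the neck running to (380,180). Next I extract the axis.

```bash
python3 - <<'E'
from h import *
d=np.load('w1.npz');C=(d['K'],d['R'],d['t'])
im=cv2.imread('pics/w1.png');h=cv2.cvtColor(im,cv2.COLOR_BGR2HSV)
m=((h[...,1]>110)&(h[...,0]>8)&(h[...,0]<35)).astype(np.uint8)
m[:140]=0;m[222:]=0;m[:,:265]=0;m[:,382:]=0
n,l,st,ce=cv2.connectedComponentsWithStats(m);i=1+st[1:,4].argmax();print(st[i])
M=l==i;P=[]
for u in range(st[i][0],st[i][0]+st[i][2]):
    ys=np.nonzero(M[:,u])[0];P.append((u,ys.min(),ys.max()))
print([p for p in P if p[0]<330])
A=np.array([onz(C,(u,(a+b)/2),.054) for u,a,b in P if (b-a)>15 and (u>322 or 286<u<308)])
vx,vy,x0,y0=cv2.fitLine(A[:,:2].astype(np.float32),cv2.DIST_HUBER,0,.001,.001).ravel();print('yaw',np.arctan2(vy,vx),x0,y0)
for u in(280,309,312,317,320): print(u,onz(C,(u,181.),.054).round(4))
W=[np.linalg.norm(onz(C,(u,b),.054)-onz(C,(u,a),.054))for u,a,b in P if u>330];print('neck dia',np.mean(W))
# plinth left edge and block
pl=lambda u,v,z:onz(C,(u,v),z).round(4)
print(pl(234,126,.03),pl(239,229,.03),pl(388,129,.072),pl(378,242,.072))
E
```

```text
[ 281  163  101   36 2643]
[(281, np.int64(173), np.int64(184)), (282, np.int64(171), np.int64(191)), (283, np.int64(170), np.int64(192)), (284, np.int64(169), np.int64(193)), (285, np.int64(168), np.int64(194)), (286, np.int64(167), np.int64(195)), (287, np.int64(167), np.int64(195)), (288, np.int64(167), np.int64(195)), (289, np.int64(167), np.int64(195)), (290, np.int64(167), np.int64(195)), (291, np.int64(167), np.int64(195)), (292, np.int64(167), np.int64(195)), (293, np.int64(167), np.int64(196)), (294, np.int64(167), np.int64(195)), (295, np.int64(167), np.int64(195)), (296, np.int64(168), np.int64(194)), (297, np.int64(168), np.int64(194)), (298, np.int64(168), np.int64(194)), (299, np.int64(168), np.int64(194)), (300, np.int64(168), np.int64(194)), (301, np.int64(167), np.int64(194)), (302, np.int64(167), np.int64(194)), (303, np.int64(167), np.int64(194)), (304, np.int64(167), np.int64(194)), (305, np.int64(167), np.int64(194)), (306, np.int64(167), np.int64(194)), (307, np.int64(167), np.int64(194)), (308, np.int64(167), np.int64(194)), (309, np.int64(165), np.int64(195)),
[... 334 characters left out ...]
(319, np.int64(169), np.int64(193)), (320, np.int64(169), np.int64(193)), (321, np.int64(169), np.int64(193)), (322, np.int64(169), np.int64(193)), (323, np.int64(169), np.int64(192)), (324, np.int64(169), np.int64(192)), (325, np.int64(169), np.int64(192)), (326, np.int64(169), np.int64(192)), (327, np.int64(169), np.int64(192)), (328, np.int64(169), np.int64(192)), (329, np.int64(169), np.int64(192))]
yaw 0.29675782 0.58045495 0.16442972
280 [0.5296 0.1488 0.054 ]
309 [0.5565 0.1567 0.054 ]
312 [0.5592 0.1575 0.054 ]
317 [0.5639 0.1588 0.054 ]
320 [0.5666 0.1596 0.054 ]
neck dia 0.023554521256008296
[0.4721 0.1837 0.03  ] [0.5037 0.0788 0.03  ] [0.605  0.2241 0.072 ] [0.6363 0.1217 0.072 ]
```

{"name": "play_rows", "arguments": {
  "deltas": [
    [-6, -50, 0, 0, 0, -2, 85],
    [-6, -50, 0, 0, 0, -2, 85],
    [-5, -50, 0, 0, 0, -2, 85],
    [-5, -50, 0, 0, 0, -2, 85],
    [-5, -50, -15, 0, 0, -2, 85],
    [-5, -50, -20, 0, 0, -2, 85],
    [-5, -50, -20, 0, 0, -2, 85],
    [0, 0, 0, 0, 0, -2, 85]
  ]
}}

```text
clock: 2.65
position: [0.4907, -0.2036, 0.1381]
tool_rot: [-1.325, 1.569, -2.894]
force: [0.1, 1.2, 0.8]
grip_width: 0.0853
```

{"name": "play_rows", "arguments": {
  "deltas": [
    [0, 0, 0, 0, 0, 0, 85],
    [0, 0, 0, 0, 0, 0, 85]
  ]
}}

```text
clock: 2.9
position: [0.4929, -0.1996, 0.1395]
tool_rot: [2.229, 1.57, 0.667]
force: [1.3, 0.6, 0.3]
grip_width: 0.0848
```

```bash
python3 - <<'E'
from h import *
s=telemetry.observe();print(s['clock'],s['position'],s['tool_rot'],abs(s['qd']).max())
C=cam('wrist');im=vision.grab_frame('wrist');cv2.imwrite('pics/w2.png',im[:,:,::-1]);np.savez('w2.npz',K=C[0],R=C[1],t=C[2])
E
```

```text
2.9 [ 0.49286533 -0.19961211  0.13951479] [2.22861504 1.57003674 0.66699878] 0.0027363145684096363
```

View pics/w2.png

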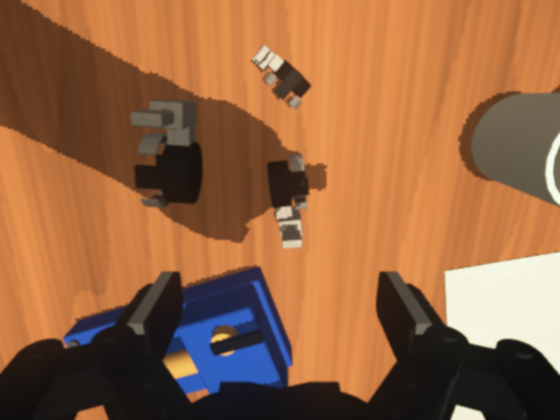

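The wrist view shows the middle-sized clamp: cap (288,183), housing (289,213), key (291,237). The large one is at (180,165) and the small one at (283,75). I enlarge the clamp to measure it.

```bash
python3 - <<'E'
from h import *
im=cv2.imread('pics/w2.png')
c=cv2.resize(im[145:255,250:340],(720,880)[:2] if 0 else (491,600),interpolation=cv2.INTER_CUBIC);cv2.imwrite('pics/c2.png',c)
E
```

```text
(no output)
```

View pics/c2.png

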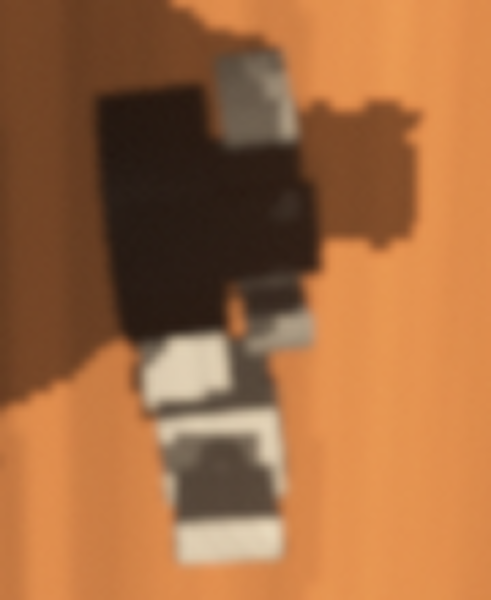

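```bash
python3 - <<'E'
from h import *
from scipy.spatial.transform import Rotation as Ro
d=np.load('w2.npz');C=(d['K'],d['R'],d['t'])
f=lambda x,y,z:onz(C,(250+x/5.4545-.4,145+y/5.4545-.4),z)
a,b=f(97,95,.021),f(128,335,.021)
yaw=np.arctan2(-(a-b)[0],(a-b)[1]);print('cap rear',a,b,np.linalg.norm(a-b),'yaw',yaw,'-> centre est',(a+b)/2+.018*np.array([np.cos(yaw),np.sin(yaw),0]))
H=[f(157,412,.0375),f(275,408,.0375),f(285,500,.0375),f(178,505,.0375)];H=np.array(H)
print('housing',H.round(4),H.mean(0))
k=[f(175,520,.0695),f(283,515,.0695),f(283,558,.0695),f(178,563,.0695)];k=np.array(k);print('key',k.round(4),k.mean(0),np.arctan2(*(k[1]-k[0]+k[2]-k[3])[1::-1]))
c,s=np.cos(yaw),np.sin(yaw);R2=np.array([[c,-s],[s,c]])
cc=((a+b)/2)[:2]+R2@[.018,0];print('housing from cap',cc+R2@[-.004,-.038])
st=telemetry.observe();m=Ro.from_euler('xyz',st['tool_rot']).as_matrix();print('tool y yaw',np.arctan2(m[1,1],m[0,1]),m[:,0],st['position'])
E
```

```text
cap rear [ 0.4824214  -0.17739257  0.021     ] [ 0.48757972 -0.21838182  0.021     ] 0.041312546787023945 yaw 0.12518750256628552 -> centre est [ 0.5028597 -0.1956397  0.021    ]
housing [[ 0.4926 -0.226   0.0375]
 [ 0.5117 -0.2251  0.0375]
 [ 0.5138 -0.2413  0.0375]
 [ 0.4962 -0.2423  0.0375]] [ 0.50356179 -0.2336565   0.0375    ]
key [[ 0.4954 -0.2306  0.0695]
 [ 0.5111 -0.2297  0.0695]
 [ 0.5114 -0.2366  0.0695]
 [ 0.4959 -0.2376  0.0695]] [ 0.50343271 -0.23361735  0.0695    ] 0.06056421950653528
housing from cap [ 0.50363571 -0.23384177]
tool y yaw 0.008898917050837413 [ 6.70771555e-04  3.88009039e-04 -9.99999700e-01] [ 0.49283609 -0.19978175  0.13955041]
```

{"name": "play_rows", "arguments": {
  "deltas": [
    [5, -18, -15, 0, 0, 3.5, 65],
    [6, -17, -15, 0, 0, 3.2, 65],
    [0, 0, -30, 0, 0, 0, 65],
    [0, 0, -30, 0, 0, 0, 65],
    [0, 0, -25, 0, 0, 0, 65],
    [0, 0, -16, 0, 0, 0, 65],
    [0, 0, 0, 0, 0, 0, 65],
    [0, 0, 0, 0, 0, 0, 65]
  ]
}}

```text
clock: 3.95
position: [0.5038, -0.2363, 0.0091]
tool_rot: [1.087, 1.57, -0.36]
force: [0.7, -0.6, 0.1]
grip_width: 0.0655
```

```bash
python3 - <<'E'
from h import *
from scipy.spatial.transform import Rotation as Ro
st=telemetry.observe();m=Ro.from_euler('xyz',st['tool_rot']).as_matrix();print('tool y yaw',np.arctan2(m[1,1],m[0,1]),m[:,0],st['position'],st['force'],st['grip_width'])
E
```

```text
tool y yaw 0.12314310679512429 [ 1.03509038e-03 -3.90107110e-04 -9.99999388e-01] [ 0.50377727 -0.23633586  0.00905426] [ 0.69904    -0.63375296  0.11744268] 0.06552380431607
```

{"name": "play_rows", "arguments": {
  "deltas": [
    [0, 1, 0, 0, 0, 0, 40],
    [0, 0, 0, 0, 0, 0, 10],
    [0, 0, 0, 0, 0, 0, 10],
    [0, 0, 0, 0, 0, 0, 10],
    [0, 0, 0, 0, 0, 0, 10],
    [0, 0, 0, 0, 0, 0, 10]
  ],
  "grip_force": 60
}}

```text
clock: 4.7
position: [0.5034, -0.2353, 0.0086]
tool_rot: [1.371, 1.57, -0.077]
force: [-1.9, 1.3, 8.1]
grip_width: 0.0144
```

{"name": "play_rows", "arguments": {
  "deltas": [
    [0, 0, 10, 0, 0, 0, 10],
    [0, 0, 25, 0, 0, 0, 10],
    [0, 0, 35, 0, 0, 0, 10],
    [0, 0, 0, 0, 0, 0, 10]
  ]
}}

```text
clock: 5.2
position: [0.5045, -0.2358, 0.0807]
tool_rot: [1.13, 1.567, -0.318]
force: [0.2, 0.4, -2.8]
grip_width: 0.0142
```

```bash
python3 - <<'E'
from h import *
from scipy.spatial.transform import Rotation as Ro
st=telemetry.observe();m=Ro.from_euler('xyz',st['tool_rot']).as_matrix();print('tool y yaw',np.arctan2(m[1,1],m[0,1]),m[:,0],st['position'],st['force'],st['moment'],st['grip_width'])
E
```

```text
tool y yaw 0.12270496635377605 [ 0.00366684 -0.00120798 -0.99999255] [ 0.50445228 -0.23584345  0.0807143 ] [ 0.18969969  0.43379789 -2.76073078] [-0.00971203  0.00127915  0.02496112] 0.01423952793531964
```

```bash
python3 - <<'E'
from h import *
C=cam('wrist');np.savez('w3.npz',K=C[0],R=C[1],t=C[2]);a=vision.grab_frame('wrist')[:,:,::-1]
s=vision.grab_frame('scene')[:,:,::-1];cv2.imwrite('pics/w3.png',a);cv2.imwrite('pics/s3.png',s)
o=np.zeros((420,800,3),np.uint8);o[:,:400]=cv2.resize(a[180:420,160:400],(400,400),interpolation=2)[:420] if 0 else 0
o[:400,:400]=cv2.resize(a[160:400,160:400],(400,400),interpolation=cv2.INTER_CUBIC);o[:400,400:]=cv2.resize(s[80:220,160:300],(400,400),interpolation=cv2.INTER_CUBIC)
cv2.imwrite('pics/c3.png',o)
E
```

```text
(no output)
```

View pics/c3.png

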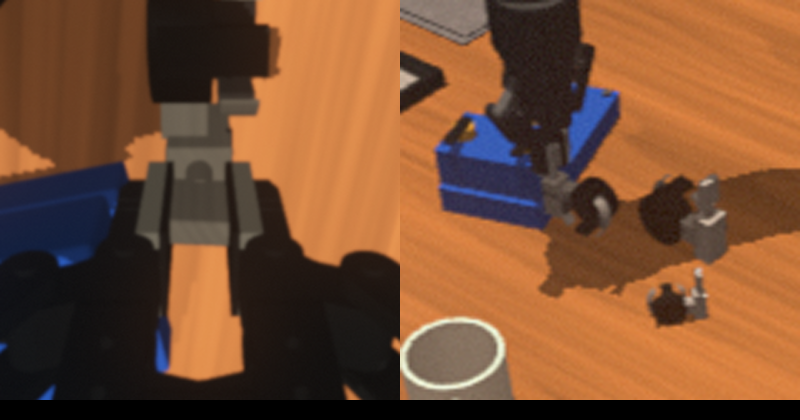

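The clamp is held between the fingertips with the key free between them. I now carry it to a point in front of the stub.

{"name": "play_rows", "arguments": {
  "deltas": [
    [0, 30, 10, 0, 0, 1.4, 10],
    [0, 48, 0, 0, 0, 1.4, 10],
    [0, 48, 0, 0, 0, 1.4, 10],
    [0, 48, 0, 0, 0, 1.4, 10],
    [0, 48, 0, 0, 0, 1.4, 10],
    [0, 48, 0, 0, 0, 1.4, 10],
    [0, 42, 0, 0, 0, 1.4, 10],
    [0, 25, 0, 0, 0, 0, 10]
  ]
}}

```text
clock: 6.3
position: [0.5024, 0.1039, 0.0873]
tool_rot: [-1.781, 1.569, -3.056]
force: [0.4, -0.6, -1.4]
grip_width: 0.0145
```

{"name": "play_rows", "arguments": {
  "deltas": [
    [0, 0, -20, 0, 0, 0, 10],
    [0, 0, -20, 0, 0, 0, 10],
    [0, 0, 0, 0, 0, 0, 10],
    [0, 0, 0, 0, 0, 0, 10]
  ]
}}

```text
clock: 6.8
position: [0.5032, 0.1015, 0.0484]
tool_rot: [-1.257, 1.57, -2.535]
force: [-0.4, -0.6, -0.9]
grip_width: 0.0141
```

```bash
cat >> h.py <<'E'
def st():
    from scipy.spatial.transform import Rotation as Ro
    s=telemetry.observe();m=Ro.from_euler('xyz',s['tool_rot']).as_matrix()
    print('t',s['clock'],'yaw',np.arctan2(m[1,1],m[0,1]).round(4),'down',m[:,0].round(4),'jaw',m[:,1].round(4),'pos',s['position'].round(4),'F',s['force'].round(2),'M',s['moment'].round(3),'w',s['grip_width'],'q7',s['qpos'][6]);return s
E
python3 - <<'E'
from h import *
st()
C=cam('wrist');np.savez('w4.npz',K=C[0],R=C[1],t=C[2]);a=vision.grab_frame('wrist')[:,:,::-1];cv2.imwrite('pics/w4.png',a)
cv2.imwrite('pics/s4.png',vision.grab_frame('scene')[:,:,::-1])
cv2.imwrite('pics/c4.png',cv2.resize(a[100:310,170:400],(657,600),interpolation=cv2.INTER_CUBIC))
E
```

```text
t 6.8 yaw 0.2935 down [-3.e-04 -2.e-04 -1.e+00] jaw [ 9.572e-01  2.893e-01 -4.000e-04] pos [0.5032 0.1015 0.0484] F [-0.4  -0.59 -0.87] M [-0.041 -0.043  0.013] w 0.01407706211175406 q7 0.2733759060970928
```

View pics/c4.png

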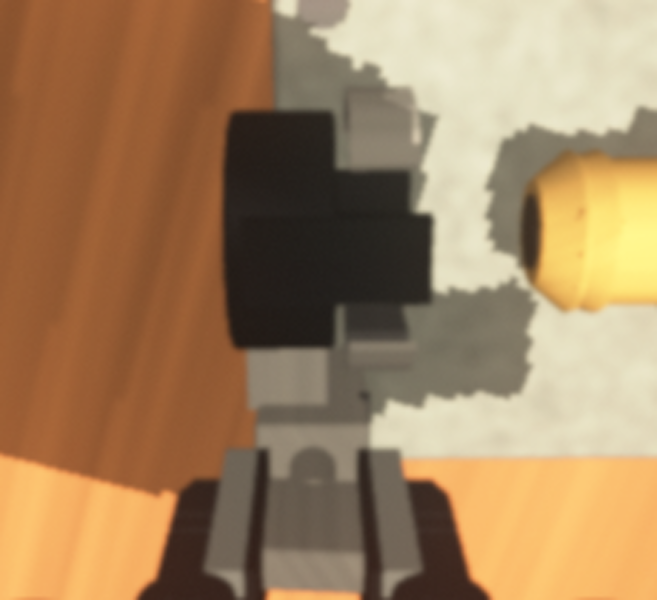

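```bash
python3 - <<'E'
from h import *
d=np.load('w4.npz');C=(d['K'],d['R'],d['t'])
n=lambda v:v/np.linalg.norm(v)
px=lambda x,y:(170+x/2.857-.3,100+y/2.857-.3)
def mid(x,y1,y2,z):
    o,a=ray(C,px(x,y1));_,b=ray(C,px(x,y2));v=n(n(a)+n(b));p=o+v*(z-o[2])/v[2]
    ang=np.arccos(n(a)@n(b))/2;return p, 2*np.linalg.norm(p-o)*np.sin(ang)
yaw=.2935;X=np.array([np.cos(yaw),np.sin(yaw),0]);Y=np.array([-X[1],X[0],0])
cz=.0484+.0124
c1,w=mid(285,110,348,cz);print('cap',c1,w)
im=cv2.imread('pics/w4.png');h=cv2.cvtColor(im,cv2.COLOR_BGR2HSV)
m=((h[...,1]>70)&(h[...,2]>120)&(h[...,0]>15)&(h[...,0]<35)).astype(np.uint8);m[:145]=0;m[215:]=0;m[:,:340]=0
k,l,s,_=cv2.connectedComponentsWithStats(m);i=1+s[1:,4].argmax();print(s[i]);M=l==i
A=[]
for u in range(s[i][0]+12,min(s[i][0]+s[i][2],470),2):
    ys=np.nonzero(M[:,u])[0]
    o,a=ray(C,(u,ys.min()-.5));_,b=ray(C,(u,ys.max()+.5));v=n(n(a)+n(b));p=o+v*(.054-o[2])/v[2];A.append(p); w2=2*np.linalg.norm(p-o)*np.sin(np.arccos(n(a)@n(b))/2)
    print(u,ys.min(),ys.max(),round(w2,4),round((p-c1)@X,4),round((p-c1)@Y,4))
A=np.array(A);vx,vy,_,_=cv2.fitLine(A[:,:2].astype(np.float32),cv2.DIST_HUBER,0,.001,.001).ravel();print('stub yaw',np.arctan2(vy,vx))
# mouth x: top rib front edge at (432, 258), z about cz+.0175 ; cap rear left edge 228
for x,z in((432,cz+.019),(228,cz),(228,cz+.02)): print('x',((onz(C,px(x,258),z)-c1)@X).round(4))
print(onz(C,px(525,235),.054),(onz(C,px(525,235),.054)-c1)@X)
E
```

```text
cap [0.4874456  0.13733763 0.0608    ] 0.04162758509027024
[ 352  146  199   69 9829]
364 154 207 0.0282 0.0495 -0.002
366 152 208 0.0298 0.0505 -0.0017
368 152 209 0.0303 0.0516 -0.002
370 152 208 0.0298 0.0526 -0.0017
372 152 208 0.0298 0.0536 -0.0017
374 152 208 0.0298 0.0547 -0.0017
376 152 209 0.0303 0.0558 -0.002
378 151 209 0.0308 0.0568 -0.0017
380 152 208 0.0298 0.0578 -0.0017
382 153 207 0.0287 0.0589 -0.0017
384 154 206 0.0277 0.0599 -0.0017
386 154 206 0.0277 0.061 -0.0017
388 154 206 0.0277 0.062 -0.0017
390 154 206 0.0277 0.0631 -0.0017
392 154 206 0.0277 0.0641 -0.0017
394 154 206 0.0277 0.0652 -0.0017
396 153 206 0.0282 0.0662 -0.0014
398 153 206 0.0282 0.0673 -0.0014
400 153 207 0.0287 0.0683 -0.0017
402 151 209 0.0308 0.0694 -0.0017
404 149 212 0.0334 0.0705 -0.002
406 148 213 0.0344 0.0715 -0.002
408 147 213 0.0349 0.0725 -0.0017
410 146 214 0.036 0.0736 -0.0017
412 146 214 0.036 0.0746 -0.0017
414 146 214 0.036 0.0757 -0.0017
416 146 214 0.036 0.0767 -0.0017
418 146 214 0.036 0.0778 -0.0017
420 147 214 0.0355 0.0789 -0.002
422 147 213 0.0349 0.0799 -0.0017
424 147
[... 177 characters left out ...]
0251 0.0861 -0.0014
436 156 203 0.0251 0.0872 -0.0014
438 156 203 0.0251 0.0882 -0.0014
440 156 203 0.0251 0.0893 -0.0014
442 156 203 0.0251 0.0903 -0.0014
444 156 203 0.0251 0.0914 -0.0014
446 156 203 0.0251 0.0924 -0.0014
448 156 203 0.0251 0.0935 -0.0014
450 156 203 0.0251 0.0945 -0.0014
452 156 203 0.0251 0.0956 -0.0014
454 156 203 0.0251 0.0966 -0.0014
456 156 203 0.0251 0.0977 -0.0014
458 156 203 0.0251 0.0987 -0.0014
460 156 203 0.0251 0.0998 -0.0014
462 156 203 0.0251 0.1008 -0.0014
464 156 203 0.0251 0.1019 -0.0014
466 156 203 0.0251 0.1029 -0.0014
468 156 203 0.0251 0.104 -0.0014
stub yaw 0.30274218
x 0.0238
x -0.0102
x -0.0084
[0.53030638 0.14751481 0.054     ] 0.04397223079593438
```

Relative to the cap, the stub axis sits 1.7 mm to -y and 46–47 mm of travel remains. The measured diameters (27.7, 30 and 36 mm) check out. I align and start in.

{"name": "play_rows", "arguments": {
  "deltas": [
    [0.5, -1.6, -4, 0, 0, 0.4, 10],
    [0, 0, -3, 0, 0, 0, 10],
    [0, 0, 0, 0, 0, 0, 10],
    [0, 0, 0, 0, 0, 0, 10],
    [6, 1.8, 0, 0, 0, 0, 10],
    [6, 1.8, 0, 0, 0, 0, 10],
    [4, 1.2, 0, 0, 0, 0, 10],
    [0, 0, 0, 0, 0, 0, 10]
  ]
}}

```text
clock: 7.9
position: [0.52, 0.105, 0.0411]
tool_rot: [0.785, 1.571, -0.485]
force: [-0.5, 0.3, -1.5]
grip_width: 0.0147
```

```bash
python3 - <<'E'
from h import *
st()
C=cam('wrist');np.savez('w5.npz',K=C[0],R=C[1],t=C[2]);a=vision.grab_frame('wrist')[:,:,::-1];cv2.imwrite('pics/w5.png',a)
s=vision.grab_frame('scene')[:,:,::-1];cv2.imwrite('pics/s5.png',s)
o=np.zeros((400,800,3),np.uint8);o[:,:400]=cv2.resize(a[110:280,210:380],(400,400),interpolation=cv2.INTER_CUBIC)
o[:,400:]=cv2.resize(s[190:290,290:390],(400,400),interpolation=cv2.INTER_CUBIC);cv2.imwrite('pics/c5.png',o)
E
```

```text
t 7.9 yaw 0.3009 down [ 1.e-04 -0.e+00 -1.e+00] jaw [9.551e-01 2.964e-01 1.000e-04] pos [0.52   0.105  0.0411] F [-0.45  0.26 -1.52] M [-0.047 -0.018 -0.006] w 0.014684754584003508 q7 0.2823520657896889
```

View pics/c5.png

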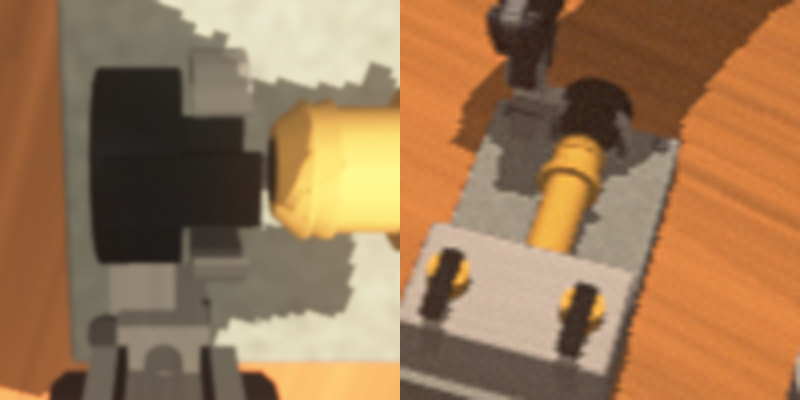

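The nose is just short of the mouth and roughly concentric in both views. I refine the lateral offset from masks.

```bash
cat > lat.py <<'E'
from h import *
def lat(name,yaw,cz,hi=470):
    d=np.load(name+'.npz');C=(d['K'],d['R'],d['t']);n=lambda v:v/np.linalg.norm(v)
    im=cv2.imread(f'pics/{name}.png');h=cv2.cvtColor(im,cv2.COLOR_BGR2HSV)
    X=np.array([np.cos(yaw),np.sin(yaw),0]);Y=np.array([-X[1],X[0],0])
    def run(m,us,z):
        out=[]
        for u in us:
            ys=np.nonzero(m[:,u])[0]
            if len(ys)<10: continue
            o,a=ray(C,(u,ys.min()-.5));_,b=ray(C,(u,ys.max()+.5));v=n(n(a)+n(b));p=o+v*(z-o[2])/v[2]
            out.append((u,ys.min(),ys.max(),2*np.linalg.norm(p-o)*np.sin(np.arccos(n(a)@n(b))/2),p@X,p@Y))
        return np.array(out)
    mb=((h[...,1]>70)&(h[...,2]>120)&(h[...,0]>15)&(h[...,0]<35)).astype(np.uint8);mb[:135]=0;mb[225:]=0;mb[:,:300]=0
    k,l,s,_=cv2.connectedComponentsWithStats(mb);i=1+s[1:,4].argmax();B=run(l==i,range(s[i][0]+14,min(hi,s[i][0]+s[i][2]-2),4),.054)
    mk=(h[...,2]<55).astype(np.uint8);mk[:120]=0;mk[228:]=0;mk[:,:235]=0;mk[:,330:]=0
    k,l,s,_=cv2.connectedComponentsWithStats(mk);i=1+s[1:,4].argmax();print('cap bbox',s[i]);K=run(l==i,range(s[i][0]+8,s[i][0]+32,4),cz)
    print('cap',K[:,[0,1,2]].tolist(),K[:,3].mean().round(4),'Y',K[:,5].round(4));print('stub w',B[:,3].round(4),'Y',B[:,5].round(4))
    print('stub-cap Y mm',1e3*(np.median(B[:,5])-np.median(K[:,5])))
E
python3 -c "
from lat import *
lat('w4',.2935,.0608);lat('w5',.3009,.0535)"
```

```text
cap bbox [ 249  140   71   81 4445]
cap [[257.0, 140.0, 220.0], [261.0, 140.0, 220.0], [265.0, 140.0, 220.0], [269.0, 140.0, 220.0], [273.0, 140.0, 220.0], [277.0, 140.0, 220.0]] 0.0405 Y [-0.0096 -0.0096 -0.0096 -0.0096 -0.0096 -0.0096]
stub w [0.0298 0.0298 0.0298 0.0308 0.0287 0.0277 0.0277 0.0277 0.0282 0.0308
 0.0344 0.036  0.036  0.036  0.0349 0.0323 0.0266 0.0251 0.0251 0.0251
 0.0251 0.0251 0.0251 0.0251 0.0251 0.0251] Y [-0.0112 -0.0112 -0.0112 -0.0113 -0.0112 -0.0112 -0.0112 -0.0112 -0.011
 -0.0112 -0.0115 -0.0113 -0.0113 -0.0113 -0.0113 -0.0104 -0.0101 -0.0109
 -0.0109 -0.0109 -0.0109 -0.0109 -0.0109 -0.0109 -0.0109 -0.0109]
stub-cap Y mm -1.611079725945694
cap bbox [ 249  140   71   82 4400]
cap [[257.0, 140.0, 220.0], [261.0, 140.0, 220.0], [265.0, 140.0, 220.0], [269.0, 140.0, 220.0], [273.0, 140.0, 220.0], [277.0, 140.0, 220.0]] 0.0405 Y [-0.015 -0.015 -0.015 -0.015 -0.015 -0.015]
stub w [0.0306 0.0306 0.0306 0.0311 0.0296 0.0286 0.0281 0.0281 0.0281 0.0286
 0.034  0.036  0.036  0.036  0.035  0.032  0.027  0.0256 0.0256 0.0256
 0.0246 0.0251 0.0251 0.0256 0.0256 0.0251 0.0251 0.0251 0.0251 0.0251
 0.0251 0.0251 0.0251 0.0256] Y [-0.0159 -0.0159 -0.0159 -0.0156 -0.0158 -0.0158 -0.0156 -0.0156 -0.0156
 -0.0153 -0.0156 -0.0156 -0.0156 -0.0156 -0.0156 -0.0151 -0.0145 -0.0153
 -0.0153 -0.0153 -0.0153 -0.0156 -0.0156 -0.0153 -0.0153 -0.0156 -0.0156
 -0.0156 -0.0156 -0.0156 -0.0156 -0.0156 -0.0156 -0.0158]
stub-cap Y mm -0.5307917206159168
```

{"name": "play_rows", "arguments": {
  "deltas": [
    [0.2, -0.5, 0, 0, 0, 0, 10],
    [2.9, 0.9, 0, 0, 0, 0, 10],
    [2.9, 0.9, 0, 0, 0, 0, 10],
    [0, 0, 0, 0, 0, 0, 10]
  ]
}}

```text
clock: 8.5
position: [0.526, 0.1063, 0.0412]
tool_rot: [1.369, 1.571, 0.099]
force: [-0.3, 0.9, -1.3]
grip_width: 0.0147
```

{"name": "play_rows", "arguments": {
  "deltas": [
    [2.9, 0.9, 0, 0, 0, 0, 10],
    [1.9, 0.6, 0, 0, 0, 0, 10],
    [0, 0, 0, 0, 0, 0, 10]
  ]
}}

```text
clock: 8.88
position: [0.5306, 0.1078, 0.0412]
tool_rot: [0.227, 1.571, -1.043]
force: [-0.5, -0.5, -2.0]
grip_width: 0.0145
```

{"name": "play_rows", "arguments": {
  "deltas": [
    [2.9, 0.9, 0, 0, 0, 0, 10],
    [1.9, 0.6, 0, 0, 0, 0, 10],
    [0, 0, 0, 0, 0, 0, 10]
  ]
}}

```text
clock: 9.25
position: [0.5355, 0.1093, 0.0412]
tool_rot: [1.161, 1.571, -0.109]
force: [-0.2, 0.7, -1.7]
grip_width: 0.0145
```

{"name": "play_rows", "arguments": {
  "deltas": [
    [2.9, 0.9, 0, 0, 0, 0, 10],
    [1.9, 0.6, 0, 0, 0, 0, 10],
    [0, 0, 0, 0, 0, 0, 10]
  ]
}}

```text
clock: 9.62
position: [0.5403, 0.1108, 0.0412]
tool_rot: [1.211, 1.571, -0.059]
force: [0.3, 0.3, -2.6]
grip_width: 0.0141
```

{"name": "play_rows", "arguments": {
  "deltas": [
    [1.9, 0.6, 0, 0, 0, 0, 10],
    [1.9, 0.6, 0, 0, 0, 0, 10],
    [0, 0, 0, 0, 0, 0, 10]
  ]
}}

```text
clock: 10.0
position: [0.544, 0.112, 0.0412]
tool_rot: [1.559, 1.571, 0.289]
force: [0.6, 0.3, -0.7]
grip_width: 0.0143
```

{"name": "play_rows", "arguments": {
  "deltas": [
    [1, 0.3, 0, 0, 0, 0, 10],
    [0, 0, 0, 0, 0, 0, 10]
  ]
}}

```text
clock: 10.25
position: [0.545, 0.1123, 0.0412]
tool_rot: [1.658, 1.571, 0.388]
force: [-0.2, 0.4, -1.4]
grip_width: 0.0145
```

{"name": "play_rows", "arguments": {
  "deltas": [
    [1, 0.3, 0, 0, 0, 0, 10],
    [0, 0, 0, 0, 0, 0, 10]
  ]
}}

```text
clock: 10.5
position: [0.546, 0.1126, 0.0412]
tool_rot: [1.796, 1.571, 0.526]
force: [0.7, 0.7, -1.6]
grip_width: 0.0142
```

{"name": "play_rows", "arguments": {
  "deltas": [
    [1, 0.3, 0, 0, 0, 0, 10],
    [0, 0, 0, 0, 0, 0, 10]
  ]
}}

```text
clock: 10.75
position: [0.547, 0.1128, 0.0412]
tool_rot: [0.601, 1.571, -0.669]
force: [0.0, -0.0, -1.6]
grip_width: 0.0139
```

{"name": "play_rows", "arguments": {
  "deltas": [
    [0.5, 0.15, 0, 0, 0, 0, 10],
    [0, 0, 0, 0, 0, 0, 10]
  ]
}}

```text
clock: 11.0
position: [0.5474, 0.113, 0.0412]
tool_rot: [2.573, 1.571, 1.303]
force: [-1.0, -0.1, -1.9]
grip_width: 0.0147
```

{"name": "play_rows", "arguments": {
  "deltas": [
    [0.5, 0.15, 0, 0, 0, 0, 10],
    [0, 0, 0, 0, 0, 0, 10]
  ]
}}

```text
clock: 11.25
position: [0.548, 0.1131, 0.0412]
tool_rot: [0.701, 1.571, -0.569]
force: [-0.4, 0.6, -1.3]
grip_width: 0.0142
```

{"name": "play_rows", "arguments": {
  "deltas": [
    [0.5, 0.15, 0, 0, 0, 0, 10],
    [0, 0, 0, 0, 0, 0, 10]
  ]
}}

```text
clock: 11.5
position: [0.5485, 0.1133, 0.0412]
tool_rot: [0.09, 1.571, -1.18]
force: [-0.1, -0.3, -1.6]
grip_width: 0.014
```

{"name": "play_rows", "arguments": {
  "deltas": [
    [0.5, 0.15, 0, 0, 0, 0, 10],
    [0, 0, 0, 0, 0, 0, 10]
  ]
}}

```text
clock: 11.75
position: [0.549, 0.1135, 0.0412]
tool_rot: [0.448, 1.571, -0.822]
force: [0.2, 0.1, -2.0]
grip_width: 0.0139
```

{"name": "play_rows", "arguments": {
  "deltas": [
    [0.5, 0.15, 0, 0, 0, 0, 10],
    [0, 0, 0, 0, 0, 0, 10]
  ]
}}

```text
clock: 12.0
position: [0.5495, 0.1136, 0.0412]
tool_rot: [1.687, 1.571, 0.417]
force: [0.6, -0.5, -2.1]
grip_width: 0.0144
```

{"name": "play_rows", "arguments": {
  "deltas": [
    [0.5, 0.15, 0, 0, 0, 0, 10],
    [0, 0, 0, 0, 0, 0, 10]
  ]
}}

```text
clock: 12.25
position: [0.55, 0.1137, 0.0412]
tool_rot: [1.55, 1.571, 0.28]
force: [-0.8, 0.4, -2.1]
grip_width: 0.0142
```

{"name": "play_rows", "arguments": {
  "deltas": [
    [0.5, 0.15, 0, 0, 0, 0, 10],
    [0, 0, 0, 0, 0, 0, 10]
  ]
}}

```text
clock: 12.5
position: [0.5503, 0.1139, 0.0412]
tool_rot: [-1.493, 1.571, -2.763]
force: [-1.4, -0.5, -1.4]
grip_width: 0.014
```

```bash
python3 - <<'E'
from h import *
st()
C=cam('wrist');np.savez('w6.npz',K=C[0],R=C[1],t=C[2]);a=vision.grab_frame('wrist')[:,:,::-1];cv2.imwrite('pics/w6.png',a)
cv2.imwrite('pics/c6.png',cv2.resize(a[110:280,210:420],(741,600),interpolation=cv2.INTER_CUBIC))
E
```

```text
t 12.5 yaw 0.3008 down [-2.e-04 -1.e-04 -1.e+00] jaw [ 9.551e-01  2.963e-01 -2.000e-04] pos [0.5503 0.1139 0.0412] F [-1.4  -0.46 -1.4 ] M [-0.117  0.093 -0.036] w 0.014023883281032934 q7 0.2744929885747927
```

View pics/c6.png

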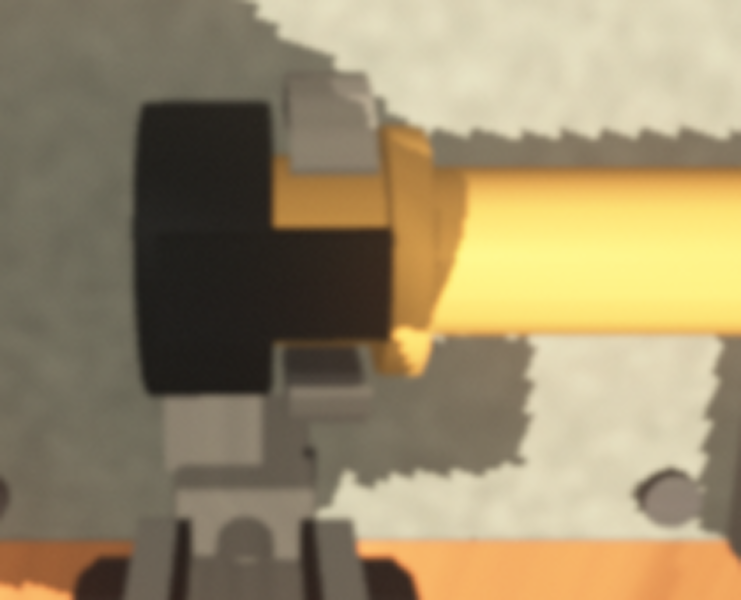

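The mouth is at the collar face, with the rib edge at crop x 392 and the face at about 388. I press gently until the force rises.

{"name": "play_rows", "arguments": {
  "deltas": [
    [0.5, 0.15, 0, 0, 0, 0, 10],
    [0, 0, 0, 0, 0, 0, 10]
  ]
}}

```text
clock: 12.8
position: [0.5507, 0.1139, 0.0411]
tool_rot: [-1.484, 1.57, -2.754]
force: [-1.5, -1.8, -0.8]
grip_width: 0.0144
```

{"name": "play_rows", "arguments": {
  "deltas": [
    [0.3, 0.1, 0, 0, 0, 0, 10],
    [0, 0, 0, 0, 0, 0, 10]
  ]
}}

```text
clock: 13.05
position: [0.551, 0.1139, 0.0411]
tool_rot: [-1.287, 1.57, -2.557]
force: [-3.8, -3.3, -0.7]
grip_width: 0.0144
```

{"name": "play_rows", "arguments": {
  "deltas": [
    [0.5, 0.15, 0, 0, 0, 0, 10],
    [0, 0, 0, 0, 0, 0, 10]
  ]
}}

```text
clock: 13.3
position: [0.5517, 0.1142, 0.0411]
tool_rot: [-1.192, 1.571, -2.462]
force: [-2.9, -3.4, -1.6]
grip_width: 0.0142
```

{"name": "play_rows", "arguments": {
  "deltas": [
    [0.5, 0.15, 0, 0, 0, 0, 10],
    [0, 0, 0, 0, 0, 0, 10]
  ]
}}

```text
clock: 13.55
position: [0.5522, 0.1144, 0.0412]
tool_rot: [-1.403, 1.571, -2.673]
force: [-2.6, -3.8, -1.6]
grip_width: 0.014
```

```bash
python3 -c "
from h import *
st();C=cam('wrist');np.savez('w7.npz',K=C[0],R=C[1],t=C[2]);cv2.imwrite('pics/w7.png',vision.grab_frame('wrist')[:,:,::-1])"
```

```text
t 13.55 yaw 0.3008 down [-1.e-04 -1.e-04 -1.e+00] jaw [ 9.551e-01  2.963e-01 -1.000e-04] pos [0.5522 0.1144 0.0412] F [-2.57 -3.78 -1.6 ] M [-0.752  0.678  0.115] w 0.014030938914619765 q7 0.2739994065259375
```

{"name": "play_rows", "arguments": {
  "deltas": [
    [0.2, -0.6, 0, 0, 0, 0, 10],
    [0, 0, 0, 0, 0, 0, 10]
  ]
}}

```text
clock: 13.85
position: [0.5524, 0.1142, 0.0412]
tool_rot: [2.752, 1.57, 1.482]
force: [-2.7, -0.0, -2.5]
grip_width: 0.0143
```

{"name": "play_rows", "arguments": {
  "deltas": [
    [0.5, 0.15, 0, 0, 0, 0, 10],
    [0, 0, 0, 0, 0, 0, 10]
  ]
}}

```text
clock: 14.1
position: [0.553, 0.1141, 0.0412]
tool_rot: [2.132, 1.571, 0.862]
force: [-2.7, -0.7, -1.5]
grip_width: 0.0145
```

{"name": "play_rows", "arguments": {
  "deltas": [
    [0.5, 0.15, 0, 0, 0, 0, 10],
    [0, 0, 0, 0, 0, 0, 10]
  ]
}}

```text
clock: 14.35
position: [0.5535, 0.1141, 0.0412]
tool_rot: [0.476, 1.571, -0.794]
force: [-3.0, -1.7, -2.5]
grip_width: 0.0144
```

```bash
python3 - <<'E'
from h import *
s=st()
C=cam('wrist');np.savez('w8.npz',K=C[0],R=C[1],t=C[2]);a=vision.grab_frame('wrist')[:,:,::-1];cv2.imwrite('pics/w8.png',a)
for n in('w6','w7','w8'):
    im=cv2.imread(f'pics/{n}.png');d=np.load(n+'.npz');C=(d['K'],d['R'],d['t'])
    h=cv2.cvtColor(im,cv2.COLOR_BGR2HSV)
    r=190;print(n,'hsv row rib',[tuple(map(int,h[r,u])) for u in range(312,332,2)])
    print('  V row 160',h[160,245:335:3,2].tolist())
    # top edge of silhouette vs column to find collar
    B=((h[...,1]>100)&(h[...,0]>8)&(h[...,0]<35))
    top=[int(np.nonzero(B[140:228,u])[0].min()+140) if B[140:228,u].any() else -1 for u in range(306,345)];bot=[int(np.nonzero(B[140:228,u])[0].max()+140) if B[140:228,u].any() else -1 for u in range(306,345)]
    print('  top',top);print('  bot',bot)
    mk=h[...,2]<60;mk=mk[150:215,235:300];ys,xs=np.nonzero(mk);print('  cap left cols',[int(np.nonzero(mk[y])[0].min()+235) for y in(5,30,55)])
    for t in('collar',): print('  proj collar est',proj(C,[.5569,.1570,.054]).round(1))
E
```

```text
t 14.35 yaw 0.3008 down [ 1.e-04 -1.e-04 -1.e+00] jaw [0.9551 0.2963 0.    ] pos [0.5535 0.1141 0.0412] F [-2.98 -1.7  -2.55] M [-0.417  0.584  0.075] w 0.014399091160552942 q7 0.2747546107542292
w6 hsv row rib [(13, 105, 51), (12, 106, 53), (12, 111, 53), (13, 116, 55), (15, 144, 85), (17, 163, 167), (17, 163, 188), (17, 163, 192), (17, 163, 197), (17, 162, 200)]
  V row 160 [109, 57, 34, 35, 33, 33, 34, 34, 35, 34, 35, 36, 37, 38, 107, 159, 153, 153, 153, 154, 155, 155, 156, 156, 157, 148, 177, 178, 176, 166]
  top [159, 159, 159, 159, 159, 159, 159, 159, 159, 159, 159, 147, 146, 145, 145, 145, 145, 145, 145, 146, 146, 146, 147, 147, 148, 149, 152, 156, 157, 157, 157, 157, 157, 157, 157, 157, 157, 157, 157]
  bot [208, 208, 208, 208, 208, 207, 207, 207, 208, 211, 214, 215, 215, 216, 216, 216, 216, 216, 216, 216, 216, 216, 216, 216, 214, 212, 209, 204, 204, 204, 205, 205, 205, 205, 205, 205, 205, 205, 205]
  cap left cols [249, 248, 249]
  proj collar est [316.7 179.6]
w7 hsv row rib [(13, 107, 50), (13, 109, 54), (16, 146, 94), (17, 164, 169), (17, 165, 187), (17, 163, 192), (17, 1
[... 770 characters left out ...]
 (17, 163, 195), (17, 163, 196), (17, 165, 187), (17, 164, 187), (17, 165, 190)]
  V row 160 [32, 32, 32, 33, 33, 33, 33, 34, 33, 36, 37, 114, 161, 156, 159, 161, 163, 164, 165, 166, 167, 167, 163, 157, 177, 177, 176, 169, 164, 165]
  top [157, 154, 152, 152, 148, 145, 144, 144, 144, 144, 144, 144, 144, 144, 144, 144, 145, 145, 146, 148, 153, 155, 155, 155, 155, 155, 155, 155, 155, 155, 155, 155, 155, 155, 155, 155, 155, 155, 155]
  bot [207, 207, 207, 211, 213, 214, 214, 214, 214, 214, 214, 214, 214, 214, 214, 214, 214, 213, 212, 208, 203, 203, 203, 203, 203, 203, 203, 203, 203, 203, 203, 203, 203, 203, 203, 203, 203, 203, 203]
  cap left cols [239, 240, 243]
  proj collar est [310.7 178.3]
```

The cap has stopped at the collar since about tool x=0.550, and the further tool advance yawed the clamp in the fingers. I back off and check whether that springs back.

{"name": "play_rows", "arguments": {
  "deltas": [
    [-1.5, -0.45, 0, 0, 0, 0, 10],
    [-1.5, -0.45, 0, 0, 0, 0, 10],
    [0, 0, 0, 0, 0, 0, 10]
  ],
  "grip_force": 110
}}

```text
clock: 14.78
position: [0.5505, 0.1133, 0.0413]
tool_rot: [1.583, 1.57, 0.313]
force: [-0.1, 0.9, -1.7]
grip_width: 0.0129
```

```bash
cat > chk.py <<'E'
from h import *
import sys
def chk(n):
    s=st()
    C=cam('wrist');np.savez(n+'.npz',K=C[0],R=C[1],t=C[2]);cv2.imwrite(f'pics/{n}.png',vision.grab_frame('wrist')[:,:,::-1]);ana(n)
def ana(n):
    im=cv2.imread(f'pics/{n}.png');h=cv2.cvtColor(im,cv2.COLOR_BGR2HSV);g=h[...,2].astype(float)
    B=((h[...,1]>100)&(h[...,0]>8)&(h[...,0]<35))
    w=[(np.ptp(np.nonzero(B[135:228,u])[0]),u) for u in range(300,350)]
    cu=[u for q,u in w if q>=67];print(n,'collar cols',min(cu),max(cu),'rows',[int(np.nonzero(B[135:228,(min(cu)+max(cu))//2])[0].min()+135),int(np.nonzero(B[135:228,(min(cu)+max(cu))//2])[0].max()+135)])
    mk=(g<60)[:,225:330]
    L=[(y,int(np.nonzero(mk[y])[0].min()+225)) for y in range(146,216,6)];p=np.polyfit(*np.array(L).T,1);print(' cap left',L,'slope',p[0].round(3))
    Rr=[int(np.nonzero(mk[y])[0].max()+225) for y in(180,186,192,198)];print(' rib right edge rows180-198',Rr)
    ys=np.nonzero((g<60)[120:235,265])[0]+120;print(' cap rows at u265',ys.min(),ys.max())
if __name__=='__main__': chk(sys.argv[1])
E
python3 chk.py w9; python3 -c "
from chk import ana
for n in('w5','w6','w7','w8'): ana(n)"
```

```text
t 14.775 yaw 0.3008 down [ 4.e-04  1.e-04 -1.e+00] jaw [9.551e-01 2.963e-01 4.000e-04] pos [0.5505 0.1133 0.0413] F [-0.14  0.85 -1.74] M [-0.04  -0.072  0.006] w 0.01294872360876921 q7 0.275570709536437
w9 collar cols 317 329 rows [144, 215]
 cap left [(146, 241), (152, 241), (158, 241), (164, 240), (170, 241), (176, 241), (182, 242), (188, 242), (194, 243), (200, 244), (206, 244), (212, 246)] slope 0.071
 rib right edge rows180-198 [312, 312, 313, 313]
 cap rows at u265 140 221Traceback (most recent call last):
  File "<string>", line 3, in <module>
    for n in('w5','w6','w7','w8'): ana(n)
                                   ~~~^^^
  File "chk.py", line 9, in ana
    w=[(np.ptp(np.nonzero(B[135:228,u])[0]),u) for u in range(300,350)]
        ~~~~~~^^^^^^^^^^^^^^^^^^^^^^^^^^^^^
    return _methods._ptp(a, axis=axis, out=out, **kwargs)
           ~~~~~~~~~~~~~^^^^^^^^^^^^^^^^^^^^^^^^^^^^^^^^^
    umr_maximum(a, axis, None, out, keepdims),
    ~~~~~~~~~~~^^^^^^^^^^^^^^^^^^^^^^^^^^^^^^
ValueError: zero-size array to reduction operation maximum which has no identity
```

```bash
python3 -c "
from chk import ana
for n in('w6','w7','w8'): ana(n)"
```

```text
w6 collar cols 317 329 rows [145, 216]
 cap left [(146, 249), (152, 249), (158, 249), (164, 248), (170, 248), (176, 248), (182, 248), (188, 248), (194, 249), (200, 249), (206, 249), (212, 250)] slope 0.009
 rib right edge rows180-198 [318, 318, 318, 318]
 cap rows at u265 139 220
w7 collar cols 313 326 rows [145, 216]
 cap left [(146, 244), (152, 243), (158, 243), (164, 243), (170, 243), (176, 243), (182, 244), (188, 244), (194, 244), (200, 245), (206, 246), (212, 247)] slope 0.048
 rib right edge rows180-198 [314, 314, 314, 314]
 cap rows at u265 140 221
w8 collar cols 311 323 rows [144, 214]
 cap left [(146, 240), (152, 240), (158, 239), (164, 239), (170, 240), (176, 240), (182, 240), (188, 241), (194, 242), (200, 243), (206, 244), (212, 245)] slope 0.08
 rib right edge rows180-198 [311, 311, 312, 312]
 cap rows at u265 140 222
```

The yaw stayed at 0.07 rad. Rotating the tool -3.8° in place squares the clamp and carries the mouth forward about 2.6 mm, which brings it home.

{"name": "play_rows", "arguments": {
  "deltas": [
    [0, 0, 0, 0, 0, -1.9, 10],
    [0, 0, 0, 0, 0, -1.7, 10],
    [0, 0, 0, 0, 0, 0, 10]
  ]
}}

```text
clock: 15.2
position: [0.5504, 0.1133, 0.0411]
tool_rot: [-0.895, 1.571, -2.229]
force: [0.9, -0.5, -2.3]
grip_width: 0.0131
```

```bash
python3 chk.py w10
```

```text
t 15.2 yaw 0.2373 down [-1.e-04 -2.e-04 -1.e+00] jaw [ 9.720e-01  2.351e-01 -2.000e-04] pos [0.5504 0.1133 0.0411] F [ 0.94 -0.51 -2.3 ] M [-0.042 -0.068  0.042] w 0.013056155206958905 q7 0.22847440002135033
w10 collar cols 313 323 rows [142, 212]
 cap left [(146, 241), (152, 241), (158, 241), (164, 241), (170, 241), (176, 241), (182, 242), (188, 242), (194, 243), (200, 244), (206, 244), (212, 246)] slope 0.068
 rib right edge rows180-198 [312, 312, 313, 313]
 cap rows at u265 140 221
```

{"name": "play_rows", "arguments": {
  "deltas": [
    [0.4, 0.12, 0, 0, 0, 0, 10],
    [0, 0, 0, 0, 0, 0, 10]
  ]
}}

```text
clock: 15.5
position: [0.5508, 0.1134, 0.0412]
tool_rot: [-1.796, 1.571, -3.129]
force: [0.4, 0.8, -1.0]
grip_width: 0.0131
```

{"name": "play_rows", "arguments": {
  "deltas": [
    [0.4, 0.12, 0, 0, 0, 0, 10],
    [0, 0, 0, 0, 0, 0, 10]
  ]
}}

```text
clock: 15.75
position: [0.551, 0.1134, 0.0411]
tool_rot: [-1.558, 1.57, -2.891]
force: [-3.3, -1.4, -1.9]
grip_width: 0.0126
```

{"name": "play_rows", "arguments": {
  "deltas": [
    [0.4, 0.12, 0, 0, 0, 0, 10],
    [0, 0, 0, 0, 0, 0, 10]
  ]
}}

```text
clock: 16.0
position: [0.5515, 0.1134, 0.0411]
tool_rot: [-1.248, 1.57, -2.581]
force: [-3.3, -2.0, -0.5]
grip_width: 0.0129
```

The mouth is home against the collar with about 4 N. I release, rise clear of the key, and turn 90° to grip the key.

{"name": "play_rows", "arguments": {
  "deltas": [
    [0, 0, -0.8, 0, 0, 0, 10],
    [0, 0, 0, 0, 0, 0, 20],
    [0, 0, 0, 0, 0, 0, 30],
    [0, 0, 0, 0, 0, 0, 50],
    [0, 0, 0, 0, 0, 0, 50],
    [0, 0, 20, 0, 0, 0, 50],
    [0, 0, 35, 0, 0, 0, 50],
    [0, 0, 40, 0, 0, 0, 50]
  ],
  "grip_force": 30
}}

```text
clock: 17.0
position: [0.5513, 0.1135, 0.1362]
tool_rot: [-1.357, 1.57, -2.69]
force: [0.5, -0.8, 0.1]
grip_width: 0.0502
```

{"name": "play_rows", "arguments": {
  "deltas": [
    [0, 0, 20, 0, 0, 10, 50],
    [0, 0, 0, 0, 0, 10, 50],
    [0, 0, 0, 0, 0, 10, 50],
    [0, 0, 0, 0, 0, 10, 50],
    [0, 0, 0, 0, 0, 10, 50],
    [0, 0, 0, 0, 0, 10, 50],
    [0, 0, 0, 0, 0, 10, 50],
    [0, 0, 0, 0, 0, 10, 50]
  ]
}}

```text
clock: 18.0
position: [0.5516, 0.1136, 0.1554]
tool_rot: [0.147, 1.571, 0.216]
force: [-0.4, 0.0, -0.5]
grip_width: 0.0501
```

{"name": "play_rows", "arguments": {
  "deltas": [
    [0, 0, 0, 0, 0, 5, 50],
    [0, 0, 0, 0, 0, 0, 50],
    [0, 0, 0, 0, 0, 0, 50]
  ]
}}

```text
clock: 18.38
position: [0.5516, 0.1135, 0.1554]
tool_rot: [-0.594, 1.571, -0.445]
force: [0.7, -0.3, -0.5]
grip_width: 0.0501
```

```bash
python3 - <<'E'
from h import *
st()
C=cam('wrist');np.savez('w11.npz',K=C[0],R=C[1],t=C[2]);a=vision.grab_frame('wrist')[:,:,::-1];cv2.imwrite('pics/w11.png',a)
p=proj(C,[.5515,.1150,.09]);print(p)
x0=int(min(max(p[0]-110,0),340));y0=int(min(max(p[1]-110,0),240));print(x0,y0)
cv2.imwrite('pics/c11.png',cv2.resize(a[y0:y0+180,x0:x0+220],(733,600),interpolation=cv2.INTER_CUBIC))
E
```

```text
t 18.375 yaw 1.7192 down [ 1.e-04 -0.e+00 -1.e+00] jaw [-0.1479  0.989  -0.    ] pos [0.5516 0.1135 0.1554] F [ 0.73 -0.32 -0.49] M [0.045 0.002 0.026] w 0.0500897941830859 q7 1.4208395029552252
[281.47215553 205.04994668]
171 95
```

View pics/c11.png

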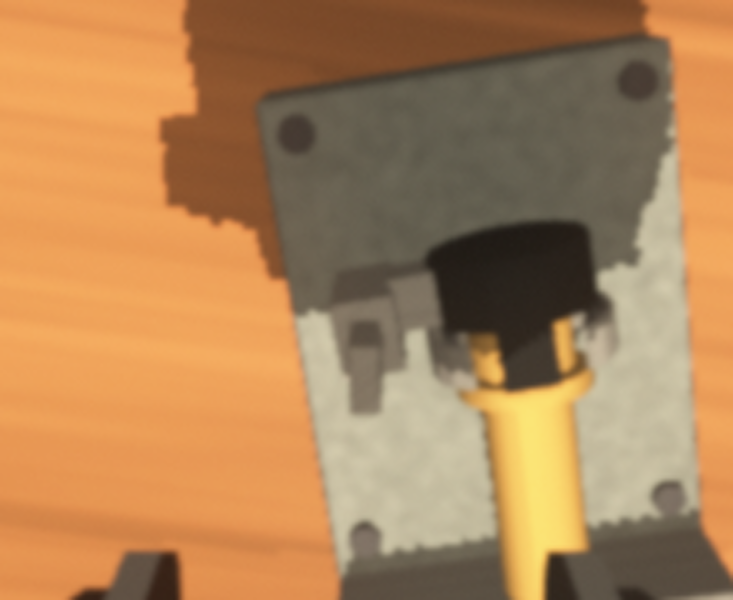

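The key's blade top is at crop (366,379), about 8×16 mm as expected. The clamp is seated on the stub, with the mouth at the collar.

```bash
python3 - <<'E'
from h import *
d=np.load('w11.npz');C=(d['K'],d['R'],d['t'])
f=lambda x,y,z:onz(C,(171+x/3.333-.35,95+y/3.333-.35),z)
for z in(.098,.101,.1025):
    P=np.array([f(348,347,z),f(381,346,z),f(383,412,z),f(352,413,z)]);e=P[3]-P[0]+P[2]-P[1];print(z,P.mean(0).round(4),'len',np.linalg.norm(e)/2,'w',np.linalg.norm(P[1]-P[0]),'yaw',np.arctan2(e[1],e[0]))
# expectation
X=np.array([.9559,.2937]);Y=np.array([-X[1],X[0]]);print('expected',np.array([.557,.1570])-.019*X-.038*Y)
im=cv2.imread('pics/w11.png')
# housing top corners z .0705
H=np.array([f(334,303,.0695),f(400,300,.0695)]);print(H)
E
```

```text
0.098 [0.5517 0.1142 0.098 ] len 0.01541164276448504 w 0.007212367360091895 yaw 0.19228265574287084
0.101 [0.5507 0.1141 0.101 ] len 0.015216784448047001 w 0.007121177226580709 yaw 0.1922826557428709
0.1025 [0.5502 0.114  0.1025] len 0.015119355289827899 w 0.00707558215982509 yaw 0.1922826557428713
expected [0.5499985 0.1150955]
[[0.54312294 0.10524332 0.0695    ]
 [0.54003438 0.1208981  0.0695    ]]
```

{"name": "play_rows", "arguments": {
  "deltas": [
    [-0.6, 0.6, -20, 0, 0, 3, 34],
    [0, 0, -30, 0, 0, 0, 34],
    [0, 0, -20, 0, 0, 0, 34],
    [0, 0, -7, 0, 0, 0, 34],
    [0, 0, 0, 0, 0, 0, 34]
  ]
}}

```text
clock: 19.05
position: [0.551, 0.1143, 0.0785]
tool_rot: [-2.789, 1.57, -2.587]
force: [-0.4, 0.2, -0.3]
grip_width: 0.0339
```

```bash
python3 - <<'E'
from h import *
s=st()
E
```

```text
t 19.05 yaw 1.7735 down [-3.e-04 -2.e-04 -1.e+00] jaw [-2.013e-01  9.795e-01 -1.000e-04] pos [0.551  0.1143 0.0785] F [-0.44  0.18 -0.32] M [-0.032 -0.026 -0.031] w 0.033909665980108285 q7 1.4631254677264545
```

{"name": "play_rows", "arguments": {
  "deltas": [
    [0, 0, 0, 0, 0, 0, 20],
    [0, 0, 0, 0, 0, 0, 3],
    [0, 0, 0, 0, 0, 0, 3],
    [0, 0, 0, 0, 0, 0, 3],
    [0, 0, 0, 0, 0, 0, 3]
  ],
  "grip_force": 35
}}

```text
clock: 19.68
position: [0.551, 0.1142, 0.0784]
tool_rot: [-0.131, 1.571, 0.072]
force: [-0.7, 0.5, 0.4]
grip_width: 0.0032
```

```bash
cat > tq.py <<'E'
from h import *
F=[];M=[];J=[]
for i in range(5):
    s=telemetry.observe();F.append(s['force']);M.append(s['moment']);J.append(s['joint_efforts'][6]);vision.grab_frame('wrist')
s=st();print('F',np.mean(F,0).round(2),'M',np.mean(M,0).round(3),'sd',np.std(M,0).round(3)[2],'J7',np.round(J,4))
E
python3 tq.py
```

```text
t 19.925 yaw 1.7739 down [-1.e-04 -0.e+00 -1.e+00] jaw [-0.2017  0.9795 -0.    ] pos [0.551  0.1142 0.0784] F [ 0.13 -0.46  0.73] M [-0.017  0.03   0.005] w 0.0028381717739395266 q7 1.4635682092746312
F [0.04 0.2  0.1 ] M [ 0.013 -0.002  0.004] sd 0.03 J7 [-0.0007 -0.0006 -0.0005 -0.0003 -0.0002]
```

{"name": "play_rows", "arguments": {
  "deltas": [
    [0, 0, 0, 0, 0, 0, 0],
    [0, 0, 0, 0, 0, 0, 0],
    [0, 0, 0, 0, 0, 0, 0]
  ]
}}

```text
clock: 20.3
position: [0.551, 0.1142, 0.0784]
tool_rot: [-0.271, 1.571, -0.068]
force: [-0.0, 0.3, 0.6]
grip_width: 0.0001
```

```bash
python3 tq.py; python3 -c "
from h import *
print(telemetry.observe()['grip_width'])
a=vision.grab_frame('wrist')[:,:,::-1];cv2.imwrite('pics/w12.png',a)
cv2.imwrite('pics/c12.png',cv2.resize(a[130:380,180:430],(600,600),interpolation=cv2.INTER_CUBIC))"
```

```text
t 20.55 yaw 1.7738 down [-0. -0. -1.] jaw [-0.2016  0.9795 -0.    ] pos [0.551  0.1142 0.0784] F [ 0.57  0.46 -0.03] M [ 0.052 -0.002 -0.012] w -0.0003321096420779289 q7 1.463556665983789
F [ 0.    0.13 -0.2 ] M [-0.015 -0.036  0.018] sd 0.014 J7 [-0.0001 -0.     -0.0001 -0.0001 -0.0001]
-0.0003321096420779289
```

View pics/c12.png

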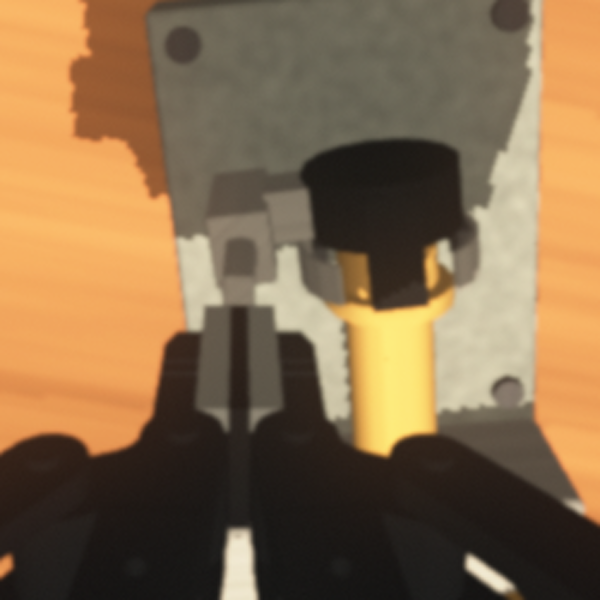

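```bash
python3 - <<'E'
from h import *
s=st();C=cam('wrist')
c=lambda p:((proj(C,p)-[180,130])*2.4).round(0)
X=np.array([.9795,.2017,0]);k=np.array([.551,.1142,0])
for n,a,z in[('finger near low',-.011,.0784),('finger near 20 up',-.011,.098),('finger far low',.011,.0784),('TCP',0,.0784),('blade near top',-.008,.1025),('blade near bot',-.008,.0805),('blade far top',.008,.1025),('blade far bot',.008,.0805),('shaft bot',0,.0705)]:
    print(n,c(k+a*X+[0,0,z]))
E
```

```text
t 20.6 yaw 1.7739 down [ 1.e-04 -0.e+00 -1.e+00] jaw [-0.2017  0.9794 -0.    ] pos [0.551  0.1142 0.0784] F [ 0.2  -0.09 -0.15] M [ 0.011 -0.012  0.001] w 0.00027370019802977534 q7 1.4635645693989587
finger near low [240. 223.]
finger near 20 up [240. 257.]
finger far low [240. 307.]
TCP [240. 266.]
blade near top [240. 279.]
blade near bot [240. 238.]
blade far top [240. 346.]
blade far bot [240. 300.]
shaft bot [239. 253.]
```

```bash
python3 - <<'E'
from h import *
C=cam('wrist');X=np.array([.9795,.2017,0]);k=np.array([.551,.1142,0])
for z in(.1,.105,.11,.115,.12,.125):print(z,[((proj(C,k+a*X+[0,0,z])-[180,130])*2.4).round(0)[1] for a in(-.011,0,.011)])
# finger tip geometry in w1 (open 85): inner corners approx (182,275),(378,275)
d=np.load('w4.npz');C=(d['K'],d['R'],d['t'])
yaw=.2935;X=np.array([np.cos(yaw),np.sin(yaw),0]);Y=np.array([-X[1],X[0],0]);t=np.array([.5032,.1015,0])
for z in(.0484,.065,.075,.08,.085,.09):print(z,[((proj(C,t+a*Y+.01*X+[0,0,z])-[170,100])*2.857).round(0).tolist() for a in(.011,-.011)])
# housing top near edge check
for y in(.0096,-.0064): print('housing top edge',((proj(C,t+y*Y+[0,0,.0608+.0165])-[170,100])*2.857).round(0), 'key top',((proj(C,t+[0,0,.0608+.0485]+(y*.3)*Y)-[170,100])*2.857).round(0))
E
```

```text
0.1 [np.float64(261.0), np.float64(308.0), np.float64(353.0)]
0.105 [np.float64(271.0), np.float64(319.0), np.float64(365.0)]
0.11 [np.float64(281.0), np.float64(330.0), np.float64(378.0)]
0.115 [np.float64(292.0), np.float64(343.0), np.float64(391.0)]
0.12 [np.float64(304.0), np.float64(356.0), np.float64(405.0)]
0.125 [np.float64(317.0), np.float64(370.0), np.float64(421.0)]
0.0484 [[362.0, 351.0], [360.0, 451.0]]
0.065 [[366.0, 384.0], [364.0, 491.0]]
0.075 [[369.0, 407.0], [367.0, 519.0]]
0.08 [[371.0, 420.0], [368.0, 535.0]]
0.085 [[372.0, 433.0], [370.0, 551.0]]
0.09 [[374.0, 447.0], [371.0, 568.0]]
housing top edge [311. 420.] key top [310. 562.]
housing top edge [311. 503.] key top [310. 591.]
```

The closed fingers' underside projects at z≈0.120 with the reported TCP at 0.078, and the view at the first grasp shows the same. So the real tips are about 42 mm above the reported point. That means the earlier grip was on the key blade (16 mm long, reading 14), and the fingers have now closed above the key. I open and go 39 mm lower, watching the force.

{"name": "play_rows", "arguments": {
  "deltas": [
    [0, 0, 5, 0, 0, 0, 34],
    [0, 0, 0, 0, 0, 0, 34],
    [0, 0, 0, 0, 0, 0, 34],
    [0, 0, -15, 0, 0, 0, 34],
    [0, 0, -12, 0, 0, 0, 34],
    [0, 0, -9, 0, 0, 0, 34],
    [0, 0, 0, 0, 0, 0, 34]
  ]
}}

```text
clock: 21.48
position: [0.5505, 0.1141, 0.0464]
tool_rot: [-3.04, 1.569, -2.837]
force: [0.3, 0.2, 1.0]
grip_width: 0.0342
```

{"name": "play_rows", "arguments": {
  "deltas": [
    [0, 0, -4, 0, 0, 0, 34],
    [0, 0, -3, 0, 0, 0, 34],
    [0, 0, 0, 0, 0, 0, 34]
  ]
}}

```text
clock: 21.85
position: [0.551, 0.1142, 0.0403]
tool_rot: [-2.942, 1.571, -2.739]
force: [-0.3, -0.0, -0.3]
grip_width: 0.0338
```

{"name": "play_rows", "arguments": {
  "deltas": [
    [0, 0, 0, 0, 0, 0, 18],
    [0, 0, 0, 0, 0, 0, 10],
    [0, 0, 0, 0, 0, 0, 2],
    [0, 0, 0, 0, 0, 0, 0],
    [0, 0, 0, 0, 0, 0, 0]
  ]
}}

```text
clock: 22.48
position: [0.5512, 0.1141, 0.0406]
tool_rot: [-0.297, 1.57, -0.094]
force: [0.9, -1.8, 4.9]
grip_width: 0.0058
```

```bash
python3 tq.py
```

```text
t 22.725 yaw 1.7737 down [ 4.e-04 -0.e+00 -1.e+00] jaw [-2.015e-01  9.795e-01 -1.000e-04] pos [0.5512 0.1141 0.0406] F [-0.43 -1.44  6.35] M [-0.145  0.057 -0.009] w 0.0061734206833443436 q7 1.4616180216250396
F [ 0.33 -1.57  5.24] M [-0.145  0.074  0.   ] sd 0.01 J7 [-0.0152 -0.016  -0.0164 -0.0164 -0.0164]
```

The key is gripped now (6 mm reading). I turn it clockwise.

{"name": "play_rows", "arguments": {
  "deltas": [
    [0, 0, 0.5, 0, 0, 0, 0],
    [0, 0, 0, 0, 0, -6, 0],
    [0, 0, 0, 0, 0, -6, 0],
    [0, 0, 0, 0, 0, -6, 0],
    [0, 0, 0, 0, 0, -6, 0],
    [0, 0, 0, 0, 0, -6, 0],
    [0, 0, 0, 0, 0, 0, 0]
  ]
}}

```text
clock: 23.6
position: [0.5508, 0.1142, 0.0408]
tool_rot: [-1.98, 1.57, -2.3]
force: [-0.7, -2.1, 3.2]
grip_width: 0.0061
```

```bash
python3 tq.py
```

```text
t 23.85 yaw 1.2517 down [-3.e-04  1.e-04 -1.e+00] jaw [ 0.3137  0.9495 -0.    ] pos [0.5509 0.1142 0.0408] F [-1.7  -1.46  3.68] M [-0.141  0.499  0.066] w 0.0062493573376057624 q7 1.070577294756841
F [-1.09 -1.16  3.29] M [-0.157  0.376  0.05 ] sd 0.017 J7 [-1.515  -0.6484 -0.2293 -0.0709 -0.0221]
```

{"name": "play_rows", "arguments": {
  "deltas": [
    [0, 0, 0, 0, 0, -5, 0],
    [0, 0, 0, 0, 0, -5, 0],
    [0, 0, 0, 0, 0, -5, 0],
    [0, 0, 0, 0, 0, 0, 0]
  ]
}}

```text
clock: 24.35
position: [0.551, 0.1143, 0.0409]
tool_rot: [-1.338, 1.571, -1.919]
force: [-2.0, 0.2, 3.5]
grip_width: 0.0063
```

```bash
python3 tq.py
```

```text
t 24.6 yaw 0.9898 down [-1.e-04  2.e-04 -1.e+00] jaw [5.488e-01 8.359e-01 1.000e-04] pos [0.551  0.1143 0.0409] F [-2.96  0.08  2.92] M [0.096 0.513 0.01 ] w 0.006314017539124057 q7 0.876011436866381
F [-2.11 -0.77  3.33] M [0.035 0.473 0.072] sd 0.024 J7 [-1.2628 -0.5357 -0.186  -0.0554 -0.0166]
```

{"name": "play_rows", "arguments": {
  "deltas": [
    [0, 0, 0, 0, 0, -4, 0],
    [0, 0, 0, 0, 0, -4, 0],
    [0, 0, 0, 0, 0, 0, 0]
  ]
}}

```text
clock: 24.98
position: [0.551, 0.1143, 0.0409]
tool_rot: [-1.108, 1.571, -1.828]
force: [-1.6, -0.7, 4.0]
grip_width: 0.0065
```

```bash
python3 tq.py
```

```text
t 25.225 yaw 0.8499 down [-0.e+00  1.e-04 -1.e+00] jaw [6.600e-01 7.512e-01 1.000e-04] pos [0.551  0.1143 0.0409] F [-2.21  0.58  2.45] M [0.254 0.61  0.111] w 0.006188316116352318 q7 0.7723296845450724
F [-2.3   0.07  3.52] M [0.165 0.6   0.075] sd 0.025 J7 [-1.0247 -0.4417 -0.1627 -0.0605 -0.0306]
```

{"name": "play_rows", "arguments": {
  "deltas": [
    [0, 0, 0, 0, 0, -4, 0],
    [0, 0, 0, 0, 0, -4, 0],
    [0, 0, 0, 0, 0, 0, 0]
  ]
}}

```text
clock: 25.6
position: [0.5509, 0.1141, 0.0409]
tool_rot: [-1.418, 1.571, -2.279]
force: [-3.7, -0.5, 5.3]
grip_width: 0.006
```

```bash
python3 tq.py
```

```text
t 25.85 yaw 0.7097 down [-1.e-04  0.e+00 -1.e+00] jaw [ 7.586e-01  6.516e-01 -1.000e-04] pos [0.551  0.1141 0.0409] F [-3.06 -0.49  4.51] M [0.005 0.732 0.082] w 0.006196513995401378 q7 0.6685523844309591
F [-3.04 -0.6   4.72] M [0.035 0.721 0.063] sd 0.045 J7 [-0.8438 -0.3298 -0.1414 -0.0754 -0.0564]
```

{"name": "play_rows", "arguments": {
  "deltas": [
    [0, 0, 0, 0, 0, -4, 0],
    [0, 0, 0, 0, 0, 0, 0]
  ]
}}

```text
clock: 26.1
position: [0.551, 0.1141, 0.0409]
tool_rot: [-0.928, 1.571, -1.86]
force: [-2.8, -1.7, 5.9]
grip_width: 0.0062
```

```bash
python3 tq.py
```

```text
t 26.35 yaw 0.6397 down [-0.e+00 -1.e-04 -1.e+00] jaw [ 8.023e-01  5.970e-01 -1.000e-04] pos [0.551  0.1141 0.0409] F [-3.03 -1.54  5.27] M [-0.161  0.709  0.088] w 0.006143018928781894 q7 0.6167884905213157
F [-2.96 -1.36  4.83] M [-0.129  0.716  0.057] sd 0.031 J7 [-0.8309 -0.3142 -0.1365 -0.0748 -0.056 ]
```

{"name": "play_rows", "arguments": {
  "deltas": [
    [0, 0, 0, 0, 0, -4, 0],
    [0, 0, 0, 0, 0, 0, 0]
  ]
}}

```text
clock: 26.6
position: [0.5509, 0.1141, 0.0409]
tool_rot: [-1.422, 1.571, -2.424]
force: [-3.5, -1.9, 5.8]
grip_width: 0.006
```

```bash
python3 tq.py
```

```text
t 26.85 yaw 0.5699 down [-1.e-04 -1.e-04 -1.e+00] jaw [ 8.420e-01  5.395e-01 -1.000e-04] pos [0.551  0.1141 0.0409] F [-2.85 -1.02  4.98] M [-0.086  0.828  0.047] w 0.006338315065325381 q7 0.5650310457071547
F [-3.02 -1.63  5.28] M [-0.13   0.766  0.077] sd 0.035 J7 [-0.8263 -0.3163 -0.1394 -0.0921 -0.0811]
```

{"name": "play_rows", "arguments": {
  "deltas": [
    [0, 0, 0, 0, 0, -4, 0],
    [0, 0, 0, 0, 0, 0, 0]
  ]
}}

```text
clock: 27.1
position: [0.5509, 0.1141, 0.0409]
tool_rot: [-1.412, 1.57, -2.484]
force: [-4.5, -1.3, 5.4]
grip_width: 0.0062
```

```bash
python3 tq.py
```

```text
t 27.35 yaw 0.5 down [-2.e-04 -1.e-04 -1.e+00] jaw [ 8.776e-01  4.795e-01 -2.000e-04] pos [0.551  0.1141 0.0409] F [-3.77 -1.62  5.39] M [-0.103  0.891  0.097] w 0.006103680599408068 q7 0.5133915614021299
F [-3.87 -1.14  5.32] M [-0.137  0.826  0.085] sd 0.023 J7 [-0.8527 -0.3416 -0.1647 -0.1177 -0.1065]
```

Torque has climbed to about 0.09–0.11 N m with no sideways imbalance. One more small step brings it to about 0.13 N m.

{"name": "play_rows", "arguments": {
  "deltas": [
    [0, 0, 0, 0, 0, -3.5, 0],
    [0, 0, 0, 0, 0, 0, 0],
    [0, 0, 0, 0, 0, 0, 0]
  ]
}}

```text
clock: 27.72
position: [0.5509, 0.1141, 0.0409]
tool_rot: [-1.652, 1.57, -2.784]
force: [-3.9, -1.3, 5.9]
grip_width: 0.0063
```

```bash
python3 tq.py; python3 tq.py
```

```text
t 27.975 yaw 0.439 down [-3.e-04 -1.e-04 -1.e+00] jaw [ 9.052e-01  4.251e-01 -3.000e-04] pos [0.5509 0.1141 0.0409] F [-4.54 -1.14  5.9 ] M [-0.059  0.891  0.104] w 0.0061004998923134355 q7 0.4681628465869501
F [-3.88 -1.32  6.03] M [-0.077  0.912  0.136] sd 0.032 J7 [-0.1612 -0.1411 -0.1365 -0.1356 -0.1354]
t 28.225 yaw 0.439 down [-3.e-04 -0.e+00 -1.e+00] jaw [ 9.052e-01  4.250e-01 -2.000e-04] pos [0.5509 0.1141 0.0409] F [-3.38 -0.87  5.62] M [-0.124  0.879  0.115] w 0.005735867190216147 q7 0.46815039565355415
F [-3.62 -1.12  5.24] M [-0.102  0.902  0.122] sd 0.019 J7 [-0.1353 -0.1354 -0.1355 -0.1355 -0.1354]
```

Torque is 0.13 N m in both readings, which is about 20 N per jaw. I let go and rise.

{"name": "play_rows", "arguments": {
  "deltas": [
    [0, 0, 0, 0, 0, 0, 10],
    [0, 0, 0, 0, 0, 0, 20],
    [0, 0, 0, 0, 0, 0, 30],
    [0, 0, 0, 0, 0, 0, 34],
    [0, 0, 15, 0, 0, 0, 34],
    [0, 0, 30, 0, 0, 0, 34],
    [0, 0, 40, 0, 0, 0, 34],
    [0, 0, 30, 0, 0, -5, 34]
  ]
}}

```text
clock: 29.22
position: [0.5514, 0.1141, 0.1586]
tool_rot: [1.69, 1.569, 0.468]
force: [0.2, 0.2, -0.2]
grip_width: 0.034
```

{"name": "play_rows", "arguments": {
  "deltas": [
    [0, 0, 0, 0, 0, -3, 34],
    [0, 0, 0, 0, 0, 0, 34],
    [0, 0, 0, 0, 0, 0, 34]
  ]
}}

```text
clock: 29.6
position: [0.5509, 0.1142, 0.156]
tool_rot: [-1.512, 1.571, -2.783]
force: [-0.2, -0.6, -0.2]
grip_width: 0.0339
```

```bash
python3 - <<'E'
from h import *
s=st();C=cam('wrist');a=vision.grab_frame('wrist')[:,:,::-1];cv2.imwrite('pics/w13.png',a);np.savez('w13.npz',K=C[0],R=C[1],t=C[2])
h=cv2.cvtColor(a,cv2.COLOR_BGR2HSV)
X=np.array([.9559,.2937,0]);Y=np.array([-X[1],X[0],0]);c=np.array([.557,.157,0])
print('proj collar',proj(C,[.557,.157,.054]).round(1),'origin',proj(C,c-.015*X+[0,0,.054]).round(1),'key',proj(C,c-.019*X-.038*Y+[0,0,.1025]).round(1))
o=proj(C,c-.015*X+[0,0,.054]).astype(int)
mk=(h[...,2]<60).astype(np.uint8);roi=np.zeros_like(mk);roi[o[1]-60:o[1]+50,o[0]-60:o[0]+40]=1;mk&=roi
n,l,S,_=cv2.connectedComponentsWithStats(mk);i=1+S[1:,4].argmax();print('black blob',S[i]);m=l==i
L=[(y,int(np.nonzero(m[y])[0].min())) for y in range(S[i][1]+8,S[i][1]+S[i][3]-8,5)];p=np.polyfit(*np.array(L).T,1);print(L,'slope',p[0])
mid=S[i][1]+S[i][3]//2;print('right edge',[int(np.nonzero(m[y])[0].max()) for y in range(mid-6,mid+12,4)])
B=((h[...,1]>100)&(h[...,0]>8)&(h[...,0]<35))
r0=o[1]-45;print('brass extents',[(u,*(np.nonzero(B[r0:r0+90,u])[0][[0,-1]]+r0)) for u in range(o[0]+4,o[0]+40,2) if B[r0:r0+90,u].any()])
rear=onz(C,(S[i][0],mid),.054);print('cap rear along X from collar mm',(rear-c)@X*1e3)
E
```

```text
t 29.6 yaw 0.3004 down [-2.e-04 -1.e-04 -1.e+00] jaw [ 9.552e-01  2.959e-01 -2.000e-04] pos [0.5509 0.1142 0.156 ] F [-0.16 -0.58 -0.22] M [-0.07   0.013  0.059] w 0.03391472790564936 q7 0.27952911877972675
proj collar [301.7 145.7] origin [283.4 145.6] key [278.3 208.5]
black blob [ 261  123   37   49 1216]
[(131, 261), (136, 261), (141, 261), (146, 261), (151, 261), (156, 261), (161, 262)] slope 0.02142857142857097
right edge [281, 297, 296, 289, 290]
brass extents [(287, np.int64(138), np.int64(163)), (289, np.int64(138), np.int64(163)), (291, np.int64(138), np.int64(163)), (293, np.int64(138), np.int64(162)), (295, np.int64(138), np.int64(162)), (297, np.int64(137), np.int64(162)), (299, np.int64(132), np.int64(162)), (301, np.int64(126), np.int64(167)), (303, np.int64(124), np.int64(168)), (305, np.int64(125), np.int64(168)), (307, np.int64(125), np.int64(168)), (309, np.int64(127), np.int64(167)), (311, np.int64(130), np.int64(162)), (313, np.int64(131), np.int64(161)), (315, np.int64(131), np.int64(161)), (317, np.int64(131), np.int64(161)), (319, np.int64(131), np.int64(161)), (321, np.int64(131), np.int64(161))]
cap rear along X from collar mm -33.45916229600212
```

```bash
python3 - <<'E'
from h import *
for n,r,rows in(('w13',(284,312),(141,144,147,150,153)),('w6',(308,330),(180,190))):
    h=cv2.cvtColor(cv2.imread(f'pics/{n}.png'),cv2.COLOR_BGR2HSV)
    for y in rows: print(n,y,h[y,r[0]:r[1],2].tolist())
d=np.load('w13.npz');C=(d['K'],d['R'],d['t']);X=np.array([.9559,.2937,0]);c=np.array([.557,.157,0])
for z in(.0715,.073,.075):
    print(z,proj(C,c+[0,0,z]).round(1))
d=np.load('w6.npz');C6=(d['K'],d['R'],d['t']);print('w6',[proj(C6,c+[0,0,z]).round(1).tolist() for z in(.054,.073,.075)])
E
```

```text
w13 141 [125, 136, 138, 137, 136, 132, 127, 125, 124, 124, 125, 127, 135, 161, 189, 200, 183, 154, 172, 229, 249, 252, 252, 252, 252, 252, 252, 252]
w13 144 [50, 51, 50, 52, 52, 52, 53, 52, 54, 53, 53, 55, 55, 57, 62, 71, 75, 89, 143, 221, 248, 252, 253, 253, 252, 252, 251, 251]
w13 147 [48, 49, 50, 51, 51, 52, 52, 52, 52, 53, 53, 54, 56, 62, 68, 73, 77, 92, 149, 225, 249, 252, 252, 253, 252, 252, 252, 252]
w13 150 [48, 49, 49, 50, 53, 55, 56, 56, 56, 55, 54, 56, 61, 68, 73, 75, 77, 98, 158, 228, 249, 252, 252, 252, 252, 252, 252, 252]
w13 153 [48, 48, 49, 51, 55, 58, 64, 69, 70, 71, 71, 70, 70, 71, 74, 75, 76, 88, 139, 214, 246, 251, 252, 252, 252, 252, 252, 252]
w6 180 [48, 50, 50, 50, 50, 52, 54, 54, 54, 55, 55, 60, 82, 127, 171, 192, 197, 200, 201, 203, 205, 206]
w6 190 [49, 49, 50, 52, 51, 51, 53, 53, 53, 54, 55, 61, 85, 129, 167, 182, 188, 190, 192, 195, 197, 199]
0.0715 [303.  149.1]
0.073 [303.2 149.4]
0.075 [303.3 149.8]
w6 [[316.9, 179.7], [321.3, 190.0], [321.8, 191.2]]
```

The rib's front edge at column 302.5 meets the collar plane, predicted at 303, so the clamp is home. I'm handing in.

```bash
python3 -c "
from workcell import workorder
print(workorder.job_done())"
```

```text
the job is handed in; nothing more can be done
None
```

I slid the middle-sized clamp onto the stub until its mouth met the collar, turned the key clockwise about 1.3 rad, let go and rose clear. I handed in at about 30 s; no verdict was reported.

**Last checks**
- **Seating:** after release, the rib's front edge was within 1 pixel of the collar plane. The cap's rear was 33.5 mm from the collar face, for a 33 mm cap, and the clamp was square to the stub.
- **Tightness:** the torque was about 0.13 N m by both the wrist sensor and joint 7, which is about 20 N per jaw. There was next to no sideways imbalance while I held the key. I did not measure the jaw force after letting go, and the jaws' contact was judged from torque, not seen.
- **Push on the collar:** measured force was about 4 N, with the limit at 25 N.

**What went differently from plan**
- **Grip point:** in the images the real fingertips sit about 42 mm above the reported TCP. So I carried the clamp by its key blade, not the housing.
- **Yaw while pressing home:** I pushed the tool about 3.5 mm too far after contact, which turned the clamp about 0.07 rad relative to the tool. That probably also moved the key a little before the clamp was fully seated. I backed off, squared it and seated it again.
- **First key grip:** the fingers first closed above the key on nothing. I corrected the height and gripped again.

The mug, glass and pitcher were never approached; I did not check them again at the end.

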